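Set the light-guide tube in the photometer port to its depth band

TASK

Take the steel light-guide tube from its cradle and slide it, plain tip first, into the sloping port of the photometer until the rim of the port is level with the middle of the dark band on the tube; the port is deeper than that, so do not push it to the bottom. Let go and leave the tube there, and leave the other things on the bench where they stand.

Things in the scene. Friction and masses are not known exactly. Their poses are not given: they have to be found in the camera images.
- light_guide: round steel tube 170 mm long, 22 mm diameter, about 0.14 kg, with a 12 mm wide dark band flush with its surface. Origin on its axis at the band's middle; x runs along it to the plain tip at x = +70 mm. Tail at x = -100 mm, with a 29 mm collar from -100 to -85 mm. Balances near x = -20 mm. Starts level in the cradle, tip away from the robot, axis 60 mm above the worktop.
- port: fixed aluminium barrel, 48 mm outside, mouth facing the robot and up. Origin at the mouth's centre in the rim's plane, 105 mm above the worktop. x points into the bore, away from the robot and 28 degrees below level. Bore 26 mm wide, ends 89 mm from the rim; first 8 mm a funnel, at the rim 36 mm wide inside, 58 mm outside. Its rubber lining holds the tube at any depth.
- photometer: grey photometer head that carries the port, fixed: base plate 140 x 96 x 12 mm, detector housing 94 mm high at the far end. Origin on the worktop under the centre of the port's mouth; x level in the direction of insertion, z up; the base plate spans x = -22 to +118 mm. A light viewer, about 0.2 m high, stands behind it from x = 0.62 m.
- cradle: fixed grey plastic cradle, base 150 x 60 x 10 mm, 2 V posts (12 mm thick, about 68 mm high, 45 mm wide) at x = -55 and +55 mm, under the tube's x = -70 and +40 mm within 2 mm; between them the tube can be gripped from above. Origin on the worktop under its middle, x along the tube towards its tip, z up. Left of it a hotplate, 130 mm high, fills about x = 0.42 to 0.67, y = -0.03 to 0.2 m.
- amber_vial: brown bottle with a black cap, 48 mm diameter, 94 mm high, bystander; origin at the centre of its underside
- timer: flat white timer with three buttons, 58 x 66 x 20 mm, bystander; origin at the centre of its underside
- petri_dish: clear shallow round dish, 72 mm diameter, 14 mm high, bystander; origin at the centre of its underside

How it is judged (in metres and radians):
On the way:
1. the tube's tip is in the mouth of the port, the tube lined up with the bore (x of light_guide in the frame of port between -0.062 and -0.01 m and angle between the x axis of light_guide and the x axis of port, either way round below 0.25 rad and distance between light_guide and port below 0.068 m), for 0.1 s.
At the end, for the whole second after the job is handed in: the tube sits in the port tip first, along the bore within 0.15 rad, with the middle of its band within 7 mm of the plane of the port's rim and within 7 mm of its centre line, at rest and released (x of light_guide in the frame of port between -0.007 and 0.007 m and y of light_guide in the frame of port between -0.007 and 0.007 m and z of light_guide in the frame of port between -0.007 and 0.007 m and angle between the x axis of light_guide and the x axis of port, either way round below 0.15 rad and linear speed of light_guide below 0.01 m/s); the robot touches nothing.
It fails at once if a bystander is moved more than 30 mm (distance of any of amber_vial, timer, petri_dish from where it was at the start of the episode above 0.03 m).
It also fails if it takes over 50 s, if anything falls off the work surface, if the arm or the gripper's body presses on something with over 40 N, if the wrist force passes 120 N, or if a joint passes its speed limit or range.

ROBOT

A 6-joint arm with a two-finger parallel gripper is mounted at the origin on a cart in front of the work surface, level with it; the furniture and walls round the work are solid. World frame = base frame: x ahead of the robot, y to its left, z up, the work surface at z = 0. Lengths are in mm, angles in rad, forces in N, time in s.
With the tool pointing down it reaches from about 350 to 975 mm from the base axis. Payload 7.1 kg.
Tool frame: the origin (TCP) lies midway between the tips of the shut fingers; the grasp point (between the pads) lies ctrl.grip_point_offset behind it (ctrl.grip_point_offset is the distance from the TCP to the grasp point, in mm); z points along the fingers, y is the line along which they close (so a half turn about z gives the same grasp; the last joint's range is limited). The gripper opens to 88 mm and grips with 3 to 60 N. Pads are 20 mm wide; open, the fingers measure 115 mm over their backs; the gripper's body (75 mm by 178 mm) begins 61 mm behind the grasp point.
Start: joints at [-1.367, 0.423, 1.63, -0, 1.089, -0.019], TCP at [138.12, -609.531, 222.675] pointing down, gripper open.
Joint ranges: [-3, 3], [-0.9, 2.11], [0.09, 2.58], [-1.31, 4.45], [0.11, 2.69], [-2.54, 2.54]. Speed limits (rad/s): [2.39, 2.39, 3.01, 3.14, 3.14, 3.14].

INTERFACE

Orientations are given as a rotation vector (axis times angle).
In Python, from workcell import ctrl gives the robot as it stands.
- The arm moves only by the tool apply_moves, never from a script. Its argument "targets" is a list of rows, each an object of numbers: "tx", "ty", "tz": the shift along the world's x, y, z in m; "spin": the turn about the world's z in degrees. In form: [{"tx": .., "ty": .., "tz": .., "spin": ..}, ...]. A call has exactly 8 rows; each row is the pose to reach, as a shift and turn from the pose commanded when the call began; what a row does not reach only later rows make up. A row lasts 1/10 s, in which the tool goes at most 50 mm and 8.59 degrees, less where a joint would pass 70% of its speed; a pose out of reach is approached as far as the arm can. A call with a gripper value outside its range is refused whole. "gripper" is the closure, from -1 (fully open) to 1 (shut), set as the call begins (left out, the last holds). The fingers move at their own pace and stop on an object; the grip force is fixed at half the most. Time passes only in rows, so rows that repeat a pose let the fingers close, or fill a call up. It gives the time, the measured TCP pose, the force, the opening and the grip force at its end, in the units of the state.
- ctrl.get_obs(): the state, without advancing time (a new reading comes with each control period).
- ctrl.get_image(name): name is "scene" or "side" or "wrist"; returns the picture (400x640x3 uint8, red, green, blue); there is no depth.
- ctrl.get_calibration(name): a dict with "fov_y" (degrees; the focal length in pixels is half the picture's height over the tangent of half this angle, whatever the lens; pixels are square), "cx", "cy" (the principal point, pixels), "rvec" (rotation vector, rad) and "tvec" (3), from world to camera coordinates, as OpenCV has them. Camera axes: x right, y down, z forward; pixel columns grow to the right and rows downward; lengths in mm; the calibration is good to about 2 mm. The wrist camera is an equidistant fisheye: a pixel r from the principal point sees the ray r / f radians off the axis. A picture is of the moment at which its call begins: read the wrist's pose just before it. get_calibration takes no time and is no camera call; for the wrist camera it gives the pose at the moment of the call.
- ctrl.close_job(): hands the job in; it is judged then, once.
Trained networks look in the newest picture that a camera, given by its name, has taken for a name from the list of things; names that differ only in an ending like _2 or _b are one class to them, and where a whole thing is asked for, a point or a joint stands for the part that bears it (a point fixed in the world has none). Each returns a list of dicts, best first, with "score" (0 to 1); they miss things now and then, are a little off and sometimes report something else, mostly with a low value. They report only what shows in the picture. A call takes as long as a camera call.
- ctrl.outline_of(name, camera): "pixels" (400x640 bool, what is visible of it) and "box" ([left, top, right, bottom] in pixels, round what is visible of it).
- ctrl.pinpoint(name, camera): "uv" ([column, row] in pixels: a listed point, or the origin of a listed thing).
The state is a dict: "t": time; "qpos": joint angles; "qvel": joint speeds; "joint_torque": joint torques, N m; "ee_pos": TCP position; "orientation": TCP orientation; "ft_force": force on the tool from outside, world axes, zero at the start; "moment": the same for the moment, N m; "width": finger opening in mm; "grasp_force": force on a finger pad.
Only numpy, scipy, OpenCV 4.12 (cv2) and the standard library are available. Lean on these libraries where they do the work, as an engineer would, in place of code of your own. Each camera call takes 0.05 s, during which the arm holds its last target. There are 200 camera calls.

## Working session

There is one attempt and no reset: what is moved stays moved. The work goes in short steps, Python scripts to look and compute and a tool call to move; the robot and the scene stay as the last step left them, time stands still between calls to the robot, and variables do not carry over. Pictures are saved under pics/ and viewed, at most 10 in all, crops included, and the job is handed in when it is done.

Besides the shell and the picture viewer there is one more tool, called as a command line: name --argument value ..., lists and objects as JSON in quotes. apply_moves: Moves the arm, as the interface text tells. Its arguments: {"type":"object","properties":{"targets":{"type":"array"},"gripper":{"type":"number"}},"required":["targets"]}

```bash
mkdir -p pics; ls
cat > h.py <<'E'
import numpy as np, cv2
from workcell import ctrl
def cal(n):
    c=ctrl.get_calibration(n); f=200/np.tan(np.radians(c["fov_y"])/2)
    return f,c["cx"],c["cy"],cv2.Rodrigues(np.array(c["rvec"],float))[0],np.array(c["tvec"],float)
def proj(n,P):
    f,cx,cy,R,t=cal(n); p=np.atleast_2d(P)@R.T+t
    return p[:,:2]/p[:,2:]*f+[cx,cy]
def ray(n,uv):
    f,cx,cy,R,t=cal(n); d=np.array([(uv[0]-cx)/f,(uv[1]-cy)/f,1.])
    if n=="wrist":
        r=np.hypot(d[0],d[1]); d=np.array([d[0]/r*np.sin(r),d[1]/r*np.sin(r),np.cos(r)])
    return -R.T@t, R.T@(d/np.linalg.norm(d))
def onz(n,uv,z):
    o,d=ray(n,uv); return o+d*(z-o[2])/d[2]
def tri(obs):
    A=np.zeros((3,3));b=np.zeros(3)
    for n,uv in obs:
        o,d=ray(n,uv);M=np.eye(3)-np.outer(d,d);A+=M;b+=M@o
    return np.linalg.solve(A,b)
def snap(n,name):
    im=ctrl.get_image(n); cv2.imwrite(f"pics/{name}.png",im[:,:,::-1]); return im
E
python3 - <<'E'
from h import *
print(ctrl.grip_point_offset); o=ctrl.get_obs(); print(o["t"],o["orientation"],o["width"],o["ft_force"])
H=dict(light_guide=60,port=105,cradle=0,photometer=0,amber_vial=0,timer=0,petri_dish=0)
for n in("scene","side","wrist"):
    snap(n,n+"0"); f,cx,cy,R,t=cal(n); print(n,f,(-R.T@t).round(0),R[2].round(2))
    for k,z in H.items():
        for r in ctrl.pinpoint(k,n)[:2]: print(k,round(r["score"],2),np.round(r["uv"],1),onz(n,r["uv"],z).round(1))
a=cv2.imread("pics/scene0.png");b=cv2.imread("pics/side0.png")
cv2.imwrite("pics/both0.png",cv2.resize(np.vstack([a,b]),(480,600)))
print(ctrl.get_obs()["t"])
E
```

```text
pics
18.700000000000003
0.0 [-3.12061702e+00 -3.49125061e-01  2.69838176e-04] 87.79940742191373 [ 0.13552236  0.43889873 -0.15202431]
scene 434.6266486276544 [190. 328. 680.] [ 0.4  -0.59 -0.7 ]
light_guide 0.59 [315.2 214.8] [ 515.6 -164.4   60. ]
port 0.57 [372.6 137.5] [ 522.7 -397.8  105. ]
cradle 0.8 [318.1 239.4] [ 502.9 -158.3    0. ]
photometer 0.93 [367.6 173.4] [ 522.7 -397.1    0. ]
amber_vial 0.72 [231.1 232.9] [659.3 -68.4   0. ]
timer 0.96 [339.2 313.5] [376.2 -38.7   0. ]
petri_dish 0.81 [398.6 231.3] [ 378.4 -274.2    0. ]
petri_dish 0.38 [316.7 212.1] [ 549.1 -220.5    0. ]
side 415.37806636826286 [ 235. -975.  631.] [ 0.28  0.79 -0.55]
light_guide 0.73 [318.  204.8] [ 515.3 -164.2   60. ]
port 0.56 [359.7 243.3] [ 525.1 -388.1  105. ]
cradle 0.62 [310.6 225.1] [ 495.9 -160.6    0. ]
photometer 0.77 [362.  283.8] [ 531.4 -397.2    0. ]
amber_vial 0.59 [353.9 196.1] [654.6 -72.6   0. ]
timer 0.53 [363.8 282.3] [ 536.9 -394.5    0. ]
petri_dish 0.89 [278.4 265.6] [ 379.1 -280.4    0. ]
wrist 309.70691628693146 [ 209. -594.  384.] [-0.26 -0.06 -0.96]
1.2
```

View pics/scene0.png

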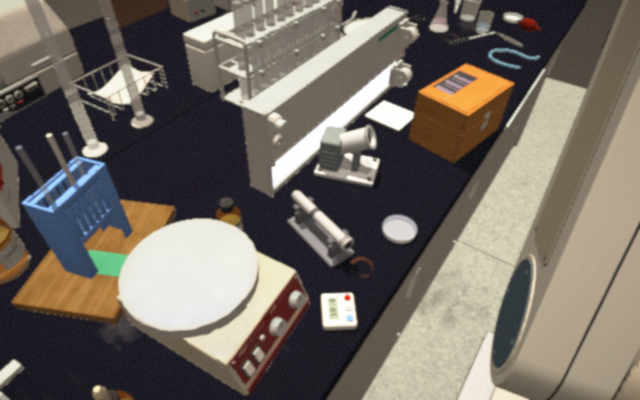

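View pics/side0.png

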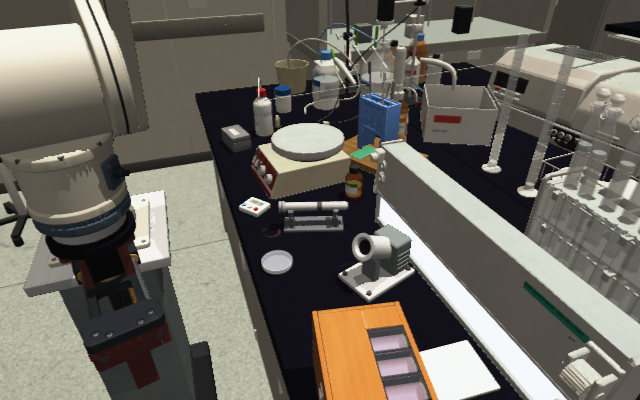

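The scene picture shows the tube in its cradle at about (320,220), the photometer at (350,155) with its mouth at (372,137), the dish at (399,230), the timer at (339,312), and the viewer running from (265,185) to the upper right. The side picture shows the tube at (313,206), the port mouth at (359,243) and the viewer edge at about x = 0.62 m behind the tube. I'll bring the wrist camera between tube and port.

apply_moves --targets '[{"tx":0.03,"ty":0.03,"tz":0.04,"spin":-4},{"tx":0.26,"ty":0.32,"tz":0.08,"spin":-13},{"tx":0.26,"ty":0.32,"tz":0.08,"spin":-13},{"tx":0.26,"ty":0.32,"tz":0.08,"spin":-13},{"tx":0.26,"ty":0.32,"tz":0.08,"spin":-13},{"tx":0.26,"ty":0.32,"tz":0.08,"spin":-13},{"tx":0.26,"ty":0.32,"tz":0.08,"spin":-13},{"tx":0.26,"ty":0.32,"tz":0.08,"spin":-13}]'

```text
t: 2.0
ee_pos: [381.2, -310.3, 299.8]
orientation: [3.141, -0.007, 0.001]
ft_force: [1.1, 0.2, 0.0]
width: 87.5
grasp_force: 0.0
```

apply_moves --targets '[{"tx":0,"ty":0,"tz":0,"spin":0},{"tx":0,"ty":0,"tz":0,"spin":0},{"tx":0,"ty":0,"tz":0,"spin":0},{"tx":0,"ty":0,"tz":0,"spin":0},{"tx":0,"ty":0,"tz":0,"spin":0},{"tx":0,"ty":0,"tz":0,"spin":0},{"tx":0,"ty":0,"tz":0,"spin":0},{"tx":0,"ty":0,"tz":0,"spin":0}]'

```text
t: 2.8
ee_pos: [380.1, -312.2, 299.1]
orientation: [-3.142, 0.007, 0.0]
ft_force: [-0.9, 0.0, 0.3]
width: 88.0
grasp_force: 0.0
```

Run:
```python
from h import *
o=ctrl.get_obs(); print(o["t"],o["ee_pos"],o["orientation"])
H=dict(light_guide=60,port=105,cradle=0,photometer=0)
n="wrist"; snap(n,"wrist1"); f,cx,cy,R,t=cal(n); print((-R.T@t).round(0),R.round(2).tolist())
D={}
for k,z in H.items():
    for r in ctrl.pinpoint(k,n)[:1]: print(k,round(r["score"],2),np.round(r["uv"],1),onz(n,r["uv"],z).round(1))
# tube yaw from masks
for n in("wrist","scene","side"):
    if n!="wrist": ctrl.get_image(n)
    for k,z in (("light_guide",60),("photometer",0),("port",105)):
        for r in ctrl.outline_of(k,n)[:1]:
            m=r["pixels"]; ys,xs=np.nonzero(m)
            np.save(f"{k}_{n}.npy",m); print(n,k,round(r["score"],2),r["box"],m.sum())
            if k=="light_guide":
                P=np.array([onz(n,(x,y),60)[:2] for x,y in zip(xs,ys)]); c=P.mean(0); u,s,v=np.linalg.svd(P-c,full_matrices=False)
                a=(P-c)@v[0]; print(c.round(1),np.degrees(np.arctan2(v[0][1],v[0][0])),(c+v[0]*a.min()).round(1),(c+v[0]*a.max()).round(1))
print(ctrl.get_obs()["t"])
```

```text
2.8 [ 380.05728567 -312.24434113  299.13787774] [-3.14153130e+00  7.42437868e-03  6.82921612e-05]
[ 453. -313.  461.] [[-0.0, -1.0, -0.0], [-0.96, 0.0, 0.26], [-0.26, 0.0, -0.96]]
light_guide 0.75 [204.9  79.5] [ 516.1 -164.5   60. ]
port 0.64 [387.6  62.6] [ 524.5 -394.5  105. ]
cradle 0.73 [216.5  92.9] [ 502.8 -161.     0. ]
photometer 0.63 [375.6  73.7] [ 527.3 -400.     0. ]
wrist light_guide 0.8 [182.3, 29.6, 230.1, 150.3] 1966
[ 502.2 -162.6] 161.76940009633478 [ 586.5 -190.4] [ 422.  -136.2]
wrist photometer 0.98 [320.9, 0.0, 411.8, 96.9] 6123
wrist port 0.76 [349.1, 11.1, 415.4, 72.1] 2505
scene light_guide 0.63 [291.9, 190.4, 352.8, 250.2] 931
[ 494.5 -160.5] 161.20643371221888 [ 588.5 -192.4] [ 415.3 -133.5]
scene photometer 0.78 [313.7, 129.4, 381.4, 186.2] 2956
scene port 0.79 [341.8, 124.6, 375.2, 156.3] 746
side light_guide 0.84 [280.3, 199.6, 349.9, 210.3] 654
[ 498.8 -162.5] -18.214489571978245 [ 419.2 -136.3] [ 583.  -190.2]
side photometer 0.56 [341.6, 225.4, 414.7, 301.1] 3612
side port 0.57 [349.5, 231.1, 392.4, 259.9] 948
3.6
```

View pics/wrist1.png

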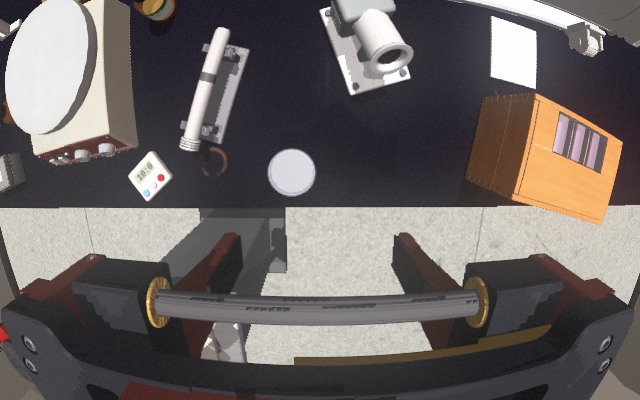

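The wrist picture shows the tube from (190,148) to (222,30) with its band at (207,77). The photometer plate's corners are near (352,95), (411,78) and (320,12), and the mouth is at (392,56). Now for the port's heading.

Run:
```python
from h import *
im=cv2.imread("pics/wrist1.png")
g=cv2.cvtColor(im,cv2.COLOR_BGR2GRAY)
c=cv2.cornerSubPix(g,np.float32([[352,95],[411,78],[320,12]]).reshape(-1,1,2),(4,4),(-1,-1),(3,50,.01)).reshape(-1,2)
P=np.array([onz("wrist",p,12)[:2] for p in c]);print(c.round(1).tolist(),P.round(1).tolist())
e1=P[1]-P[0];e2=P[2]-P[0]
print(np.linalg.norm(e1),np.linalg.norm(e2),np.degrees(np.arctan2(e1[1],e1[0]))+90,np.degrees(np.arctan2(e2[1],e2[0])))
a=np.arctan2(e1[1],e1[0])+np.pi/2
print("origin",(P[0]+P[1])/2+22*np.array([np.cos(a),np.sin(a)]))
# triangulated port / band
S={}
for n in("scene","side","wrist"):
    if n!="wrist": ctrl.get_image(n)
    for k in("port","light_guide","photometer"):
        for r in ctrl.pinpoint(k,n)[:1]: S.setdefault(k,[]).append((n,r["uv"]))
for k,v in S.items(): print(k,len(v),tri(v).round(1),[onz(n,u,{"port":105,"light_guide":60,"photometer":0}[k])[:2].round(1).tolist() for n,u in v])
cv2.imwrite("pics/crop1.png",np.hstack([cv2.resize(im[0:110,300:430],None,fx=4.5,fy=4.5,interpolation=2)]))
```

```text
[[350.70001220703125, 94.9000015258789], [410.29998779296875, 77.5], [318.8999938964844, 9.899999618530273]] [[492.6, -361.3], [522.9, -450.2], [622.8, -316.4]]
93.85755114013476 137.68574901381288 18.793415143770915 19.053813117504582
origin [ 528.58838197 -398.67860173]
port 3 [ 523.9 -393.4  107.4] [[528.3, -397.4], [522.2, -391.8], [524.5, -394.5]]
light_guide 3 [ 486.5 -228.4  139. ] [[500.9, -329.4], [530.4, -152.4], [516.1, -164.4]]
photometer 3 [ 528.3 -398.3   -5.3] [[525.6, -389.7], [525.9, -401.2], [527.3, -400.0]]
```

View pics/crop1.png

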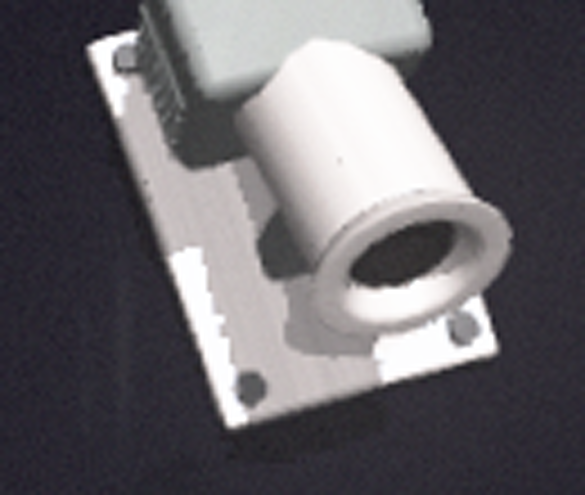

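The crop confirms the plate heading of about +19° and a mouth centre near pixel (392,58). Moving over the tube at x = -30 mm.

apply_moves --targets '[{"tx":0.03,"ty":0.04,"tz":-0.02,"spin":-6},{"tx":0.06,"ty":0.08,"tz":-0.05,"spin":-12},{"tx":0.09,"ty":0.12,"tz":-0.08,"spin":-18},{"tx":0.108,"ty":0.156,"tz":-0.12,"spin":-18},{"tx":0.108,"ty":0.156,"tz":-0.15,"spin":-18},{"tx":0.108,"ty":0.156,"tz":-0.15,"spin":-18},{"tx":0.108,"ty":0.156,"tz":-0.15,"spin":-18},{"tx":0.108,"ty":0.156,"tz":-0.15,"spin":-18}]'

```text
t: 4.95
ee_pos: [489.1, -157.1, 150.8]
orientation: [3.101, -0.499, 0.004]
ft_force: [0.7, 0.2, 0.3]
width: 87.7
grasp_force: 0.0
```

Run:
```python
from h import *
o=ctrl.get_obs(); print(o["t"],o["ee_pos"].round(1),o["orientation"].round(4))
n="wrist"; snap(n,"wrist2")
for r in ctrl.pinpoint("light_guide",n)[:1]: print(r["score"],r["uv"],onz(n,r["uv"],60).round(1))
for r in ctrl.outline_of("light_guide",n)[:1]:
    ys,xs=np.nonzero(r["pixels"]); P=np.array([onz(n,(x,y),60)[:2] for x,y in zip(xs,ys)]); c=P.mean(0); v=np.linalg.svd(P-c,full_matrices=False)[2]
    a=(P-c)@v[0]; print(r["score"],r["box"],c.round(1),np.degrees(np.arctan(v[0][1]/v[0][0])),(c+v[0]*a.min()).round(1),(c+v[0]*a.max()).round(1))
```

```text
4.95 [ 489.1 -157.1  150.8] [ 3.1012 -0.4987  0.0038]
0.76 [318.5, 175.3] [ 516.3 -168.2   60. ]Traceback (most recent call last):
  File "<stdin>", line 6, in <module>
  File "h.py", line 15, in onz
    o,d=ray(n,uv); return o+d*(z-o[2])/d[2]
        ~~~^^^^^^
  File "h.py", line 10, in ray
    f,cx,cy,R,t=cal(n); d=np.array([(uv[0]-cx)/f,(uv[1]-cy)/f,1.])
                ~~~^^^
  File "h.py", line 4, in cal
    c=ctrl.get_calibration(n); f=200/np.tan(np.radians(c["fov_y"])/2)
ValueError: time passes only in moves, steps and waits
```

View pics/wrist2.png

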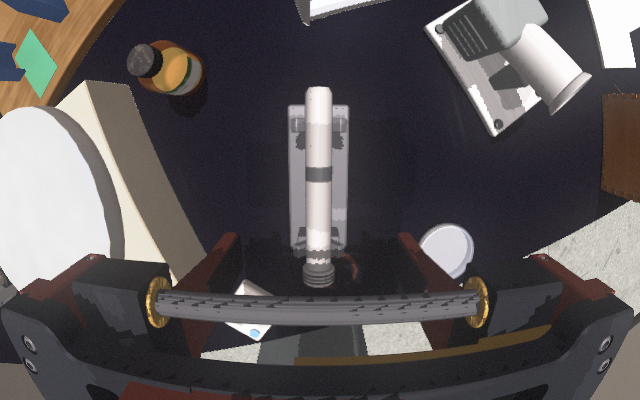

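The tube lies straight along the picture column 318, with its band at row 175, so the gripper is aligned (2 mm to the left). Descend and close.

apply_moves --targets '[{"tx":-0.001,"ty":-0.002,"tz":-0.03},{"tx":-0.001,"ty":-0.002,"tz":-0.06},{"tx":-0.001,"ty":-0.002,"tz":-0.085},{"tx":-0.001,"ty":-0.002,"tz":-0.1},{"tx":-0.001,"ty":-0.002,"tz":-0.108},{"tx":-0.001,"ty":-0.002,"tz":-0.109},{"tx":-0.001,"ty":-0.002,"tz":-0.109},{"tx":-0.001,"ty":-0.002,"tz":-0.109}]'

```text
validation failed for argument at $.ta...
```

apply_moves --targets '[{"tx":0},{"tx":0},{"tx":0},{"tx":0},{"tx":0},{"tx":0},{"tx":0},{"tx":0}]' --gripper 1

```text
validation failed for argument at $.ta...
```

apply_moves --targets '[{"tx":-0.001,"ty":-0.002,"tz":-0.03,"spin":0},{"tx":-0.001,"ty":-0.002,"tz":-0.06,"spin":0},{"tx":-0.001,"ty":-0.002,"tz":-0.085,"spin":0},{"tx":-0.001,"ty":-0.002,"tz":-0.1,"spin":0},{"tx":-0.001,"ty":-0.002,"tz":-0.108,"spin":0},{"tx":-0.001,"ty":-0.002,"tz":-0.109,"spin":0},{"tx":-0.001,"ty":-0.002,"tz":-0.109,"spin":0},{"tx":-0.001,"ty":-0.002,"tz":-0.109,"spin":0}]'

```text
t: 5.9
ee_pos: [488.0, -158.4, 41.2]
orientation: [3.102, -0.498, 0.003]
ft_force: [-0.7, -0.1, -0.4]
width: 88.0
grasp_force: 0.0
```

apply_moves --targets '[{"tx":0,"ty":0,"tz":0,"spin":0},{"tx":0,"ty":0,"tz":0,"spin":0},{"tx":0,"ty":0,"tz":0,"spin":0},{"tx":0,"ty":0,"tz":0,"spin":0},{"tx":0,"ty":0,"tz":0,"spin":0},{"tx":0,"ty":0,"tz":0,"spin":0},{"tx":0,"ty":0,"tz":0,"spin":0},{"tx":0,"ty":0,"tz":0,"spin":0}]' --gripper 1

```text
t: 6.7
ee_pos: [487.2, -158.0, 40.1]
orientation: [-3.102, 0.498, 0.0]
ft_force: [-0.2, 0.0, -0.2]
width: 27.0
grasp_force: 0.0
```

apply_moves --targets '[{"tx":0,"ty":0,"tz":0,"spin":0},{"tx":0,"ty":0,"tz":0,"spin":0},{"tx":0,"ty":0,"tz":0,"spin":0},{"tx":0,"ty":0,"tz":0.01,"spin":0},{"tx":0,"ty":0,"tz":0.03,"spin":0},{"tx":0,"ty":0,"tz":0.06,"spin":0},{"tx":0,"ty":0,"tz":0.09,"spin":0},{"tx":0,"ty":0,"tz":0.12,"spin":0}]'

```text
t: 7.5
ee_pos: [486.8, -158.1, 161.8]
orientation: [3.102, -0.498, -0.001]
ft_force: [0.3, 0.4, -1.0]
width: 21.2
grasp_force: 30.0
```

Run:
```python
from h import *
o=ctrl.get_obs(); print(o["t"],o["ee_pos"].round(1),o["width"],o["grasp_force"])
n="wrist"; snap(n,"wrist3"); z=o["ee_pos"][2]+18.7
for r in ctrl.pinpoint("light_guide",n)[:1]: print(r["score"],r["uv"],onz(n,r["uv"],z).round(1))
for n in("scene","side"):
    ctrl.get_image(n)
    for r in ctrl.pinpoint("port",n)[:1]: print(n,r["score"],r["uv"],onz(n,r["uv"],105).round(1))
    for r in ctrl.pinpoint("photometer",n)[:1]: print(n,r["score"],r["uv"],onz(n,r["uv"],0).round(1))
# rim ellipse in old wrist pictures is fitted via mask of bright ring in side view later
```

```text
7.5 [ 486.8 -158.1  161.8] 21.22768096817779 29.99970853328705
0.71 [319.5, 206.6] [ 519.3 -170.6  180.5]
scene 0.84 [369.9, 136.9] [ 528.6 -396.2  105. ]
scene 0.57 [366.2, 169.9] [ 531.9 -406.4    0. ]
side 0.87 [358.0, 247.1] [ 517.1 -397.8  105. ]
side 0.75 [363.0, 283.3] [ 534.  -396.6    0. ]
```

Run:
```python
from h import *
for p,z in(((412,132),0),((455,158),0),((497,130),0)): print(p,onz("scene",p,z).round(0))
f,cx,cy,R,t=cal("scene")
P0=onz("scene",(455,158),0)
for h in(60,80,100,120,140): print(h,proj("scene",P0+[0,0,h]).round(0))
```

```text
(412, 132) [ 510. -614.    0.]
(455, 158) [ 374. -576.    0.]
(497, 130) [ 327. -758.    0.]
60 [[461. 138.]]
80 [[463. 132.]]
100 [[465. 125.]]
120 [[468. 117.]]
140 [[470. 110.]]
```

apply_moves --targets '[{"tx":-0.02,"ty":-0.035,"tz":0,"spin":4},{"tx":-0.04,"ty":-0.08,"tz":0,"spin":11},{"tx":-0.06,"ty":-0.125,"tz":0,"spin":18},{"tx":-0.07,"ty":-0.17,"tz":0,"spin":25},{"tx":-0.08,"ty":-0.215,"tz":0,"spin":32},{"tx":-0.08,"ty":-0.25,"tz":0,"spin":37},{"tx":-0.08,"ty":-0.275,"tz":0,"spin":37},{"tx":-0.08,"ty":-0.28,"tz":0,"spin":37}]'

```text
t: 8.7
ee_pos: [406.6, -440.3, 158.9]
orientation: [-3.1, -0.508, 0.001]
ft_force: [0.7, -0.4, -2.3]
width: 21.0
grasp_force: 30.0
```

Run:
```python
from h import *
o=ctrl.get_obs(); print(o["t"],o["ee_pos"].round(1),o["orientation"].round(3))
n="wrist"; snap(n,"wrist4"); z=o["ee_pos"][2]+18.7
for k,zz in (("light_guide",z),("port",105),("photometer",0)):
    for r in ctrl.pinpoint(k,n)[:1]: print(k,r["score"],r["uv"],onz(n,r["uv"],zz).round(1))
```

```text
8.7 [ 406.6 -440.3  158.9] [-3.10e+00 -5.08e-01  1.00e-03]
light_guide 0.6 [316.6, 209.1] [ 436.3 -428.6  177.6]
port 0.92 [314.7, 44.6] [ 527.1 -395.3  105. ]
```

View pics/wrist4.png

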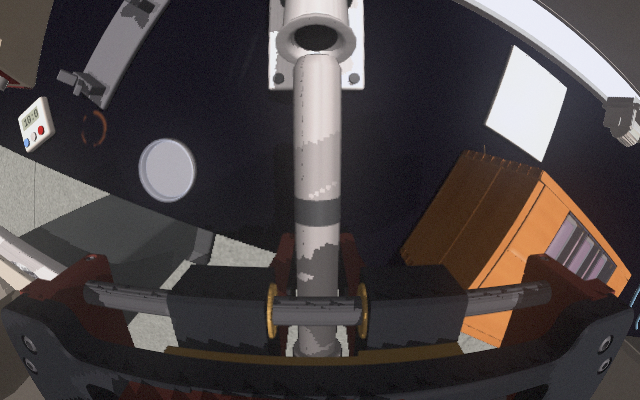

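The tube (columns 295–340) points straight at the mouth (columns 275–357), with the tip at row 57 and the band at row 210. The port is only about 2 mm to the left. I can't tilt the tool, so I'll put the level tip just inside the funnel and lift the grip along an arc, so the funnel's upper lip swivels the tube in the pads.

apply_moves --targets '[{"tx":-0.0006,"ty":0.002,"tz":-0.02,"spin":0},{"tx":-0.0006,"ty":0.002,"tz":-0.04,"spin":0},{"tx":-0.0006,"ty":0.002,"tz":-0.06,"spin":0},{"tx":-0.0006,"ty":0.002,"tz":-0.07,"spin":0},{"tx":-0.0006,"ty":0.002,"tz":-0.0725,"spin":0},{"tx":-0.0006,"ty":0.002,"tz":-0.0725,"spin":0},{"tx":-0.0006,"ty":0.002,"tz":-0.0725,"spin":0},{"tx":-0.0006,"ty":0.002,"tz":-0.0725,"spin":0}]'

```text
t: 9.7
ee_pos: [407.1, -436.4, 88.7]
orientation: [3.098, 0.512, 0.001]
ft_force: [0.5, -0.3, -1.6]
width: 21.3
grasp_force: 30.0
```

Run:
```python
from h import *
o=ctrl.get_obs(); print(o["t"],o["ee_pos"].round(1),o["orientation"].round(3),o["ft_force"].round(1))
a=snap("wrist","wrist5"); b=snap("side","side5"); c=ctrl.get_image("scene")
for n,zz in(("wrist",105),("side",105),("scene",105)):
  for k in("light_guide","port"):
    for r in ctrl.pinpoint(k,n)[:1]: print(n,k,round(r["score"],2),np.round(r["uv"],1),onz(n,r["uv"],zz).round(1))
A=cv2.resize(a[0:130,240:400],None,fx=3,fy=3,interpolation=2);B=cv2.resize(b[205:305,275:435],None,fx=3,fy=3,interpolation=2)
cv2.imwrite("pics/c5.png",np.vstack([A[:290],B])[:,:,::-1])
```

```text
9.7 [ 407.1 -436.4   88.7] [3.098e+00 5.120e-01 1.000e-03] [ 0.5 -0.3 -1.6]
wrist light_guide 0.72 [318.1 207.9] [ 436.8 -427.6  105. ]
wrist port 0.68 [322.4  12.8] [ 526.8 -399.   105. ]
side port 0.69 [360.6 248.4] [ 520.2 -403.3  105. ]
scene light_guide 0.72 [414.2 146.3] [ 433.5 -422.9  105. ]
scene port 0.81 [371.  137.6] [ 525.4 -395.3  105. ]
```

View pics/c5.png

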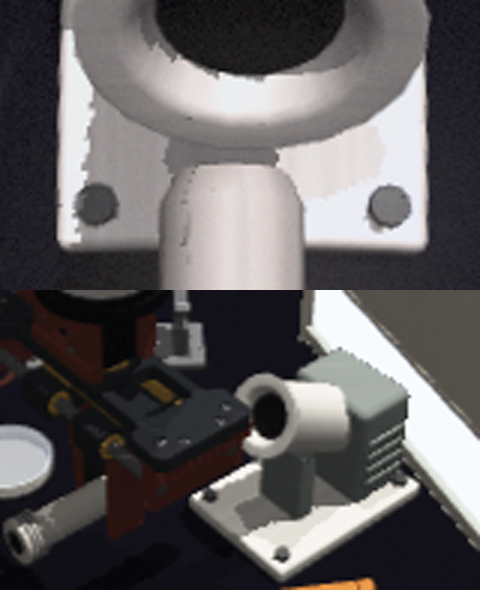

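The crop shows the tip's centre at column 317 and the rim's centre at column 324, so the port is about 2 mm to the right. The tip is about 25 mm short of the mouth and level with it. Moving the tip into the funnel.

apply_moves --targets '[{"tx":0.006,"ty":0,"tz":-0.002,"spin":0},{"tx":0.012,"ty":0.002,"tz":-0.002,"spin":0},{"tx":0.018,"ty":0.004,"tz":-0.002,"spin":0},{"tx":0.024,"ty":0.006,"tz":-0.002,"spin":0},{"tx":0.029,"ty":0.0077,"tz":-0.002,"spin":0},{"tx":0.033,"ty":0.009,"tz":-0.002,"spin":0},{"tx":0.033,"ty":0.009,"tz":-0.002,"spin":0},{"tx":0.033,"ty":0.009,"tz":-0.002,"spin":0}]'

```text
t: 10.95
ee_pos: [439.7, -426.9, 85.6]
orientation: [-3.099, -0.513, 0.0]
ft_force: [0.0, -0.3, -1.8]
width: 21.2
grasp_force: 30.0
```

Run:
```python
from h import *
o=ctrl.get_obs(); print(o["t"],o["ee_pos"].round(1),o["ft_force"].round(1),o["moment"].round(2))
a=snap("wrist","wrist6"); b=snap("side","side6");c=snap("scene","scene6")
A=cv2.resize(a[0:80,240:400],None,fx=3,fy=3,interpolation=2);B=cv2.resize(c[105:205,320:440],None,fx=4,fy=4,interpolation=2)[:350]
cv2.imwrite("pics/c6.png",np.vstack([A,B])[:,:,::-1])
```

```text
10.95 [ 439.7 -426.9   85.6] [ 0.  -0.3 -1.8] [-0.01  0.   -0.02]
```

View pics/c6.png

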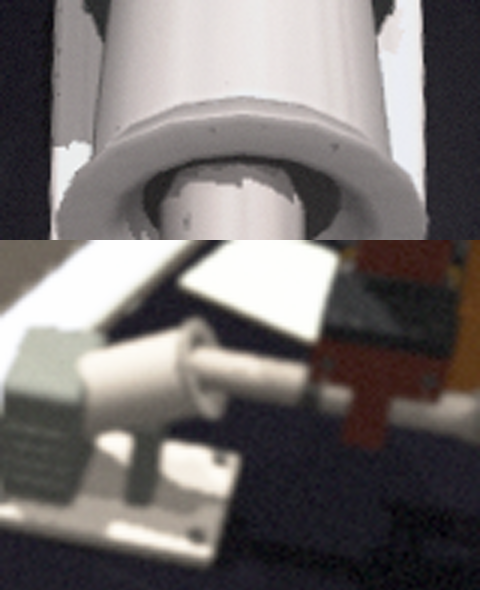

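The tip is inside the funnel without contact, about 1.5 mm left of its centre. Now the first half of the lifting arc.

apply_moves --targets '[{"tx":0.0005,"ty":-0.001,"tz":0.003,"spin":0},{"tx":0.0008,"ty":-0.0008,"tz":0.006,"spin":0},{"tx":0.001,"ty":-0.0006,"tz":0.009,"spin":0},{"tx":0.0015,"ty":-0.0005,"tz":0.012,"spin":0},{"tx":0.0025,"ty":-0.0002,"tz":0.016,"spin":0},{"tx":0.0035,"ty":0.0001,"tz":0.019,"spin":0},{"tx":0.004,"ty":0.0003,"tz":0.022,"spin":0},{"tx":0.004,"ty":0.0003,"tz":0.022,"spin":0}]'

```text
t: 11.9
ee_pos: [443.4, -426.8, 108.1]
orientation: [3.099, 0.512, -0.001]
ft_force: [-5.1, -1.2, -2.5]
width: 21.2
grasp_force: 30.0
```

Run:
```python
from h import *
o=ctrl.get_obs(); print(o["t"],o["ee_pos"].round(1),o["ft_force"].round(1),o["moment"].round(2))
c=snap("scene","scene7"); cv2.imwrite("pics/c7.png",cv2.resize(c[105:205,320:440],None,fx=4,fy=4,interpolation=2)[:,:,::-1])
```

```text
11.9 [ 443.4 -426.8  108.1] [-5.1 -1.2 -2.5] [-0.29  0.99  0.05]
```

View pics/c7.png

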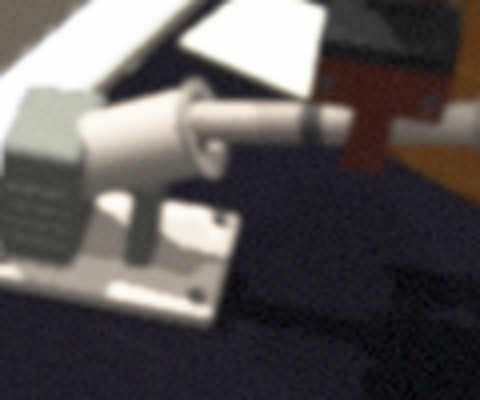

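The tube is now visibly tilted, pivoting in the pads, with only about 5 N of force. Second half of the arc.

apply_moves --targets '[{"tx":0.001,"ty":0.0003,"tz":0.003,"spin":0},{"tx":0.002,"ty":0.0007,"tz":0.006,"spin":0},{"tx":0.003,"ty":0.001,"tz":0.009,"spin":0},{"tx":0.0045,"ty":0.0015,"tz":0.012,"spin":0},{"tx":0.006,"ty":0.002,"tz":0.015,"spin":0},{"tx":0.0075,"ty":0.0025,"tz":0.018,"spin":0},{"tx":0.009,"ty":0.003,"tz":0.0205,"spin":0},{"tx":0.009,"ty":0.003,"tz":0.0205,"spin":0}]'

```text
t: 12.75
ee_pos: [451.4, -424.0, 128.5]
orientation: [-3.099, -0.513, 0.004]
ft_force: [-9.0, -2.9, -0.4]
width: 21.4
grasp_force: 30.0
```

Run:
```python
from h import *
o=ctrl.get_obs(); print(o["t"],o["ee_pos"].round(1),o["ft_force"].round(1),o["moment"].round(2))
a=snap("wrist","wrist8"); c=snap("scene","scene8")
A=cv2.resize(a[0:80,240:400],None,fx=3,fy=3,interpolation=2);B=cv2.resize(c[95:195,320:440],None,fx=4,fy=4,interpolation=2)[:350]
cv2.imwrite("pics/c8.png",np.vstack([A,B])[:,:,::-1])
# predicted tube edge direction in scene: axis points at 28 deg
y=np.radians(18.8);d=np.array([np.cos(y)*.883,np.sin(y)*.883,-.469]);g=o["ee_pos"]+[0,0,18.7]
for n in("scene","side"):
    if n=="side": snap(n,"side8")
    print(n,proj(n,[g,g+32*d,g+102*d,g-68*d,[527.5,-397,105]]).round(1).tolist())
    for k in("light_guide","port"):
        for r in ctrl.pinpoint(k,n)[:1]: print(n,k,round(r["score"],2),np.round(r["uv"],1))
```

```text
12.75 [ 451.4 -424.   128.5] [-9.  -2.9 -0.4] [-0.67  1.73  0.  ]
scene [[410.2, 127.1], [395.9, 130.6], [366.2, 138.0], [442.3, 119.2], [370.5, 136.9]]
scene light_guide 0.7 [398.2 129.6]
scene port 0.64 [370.4 136.8]
side [[331.9, 245.7], [343.4, 245.9], [366.3, 246.3], [305.2, 245.3], [362.6, 245.7]]
side light_guide 0.8 [344.  243.7]
side port 0.71 [361.1 246.2]
```

View pics/c8.png

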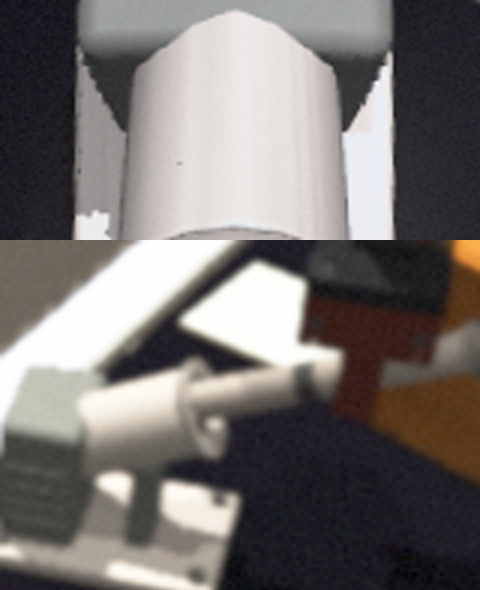

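The crop shows the tube parallel to the barrel and seated in the mouth. Slide it along the bore.

apply_moves --targets '[{"tx":0.0033,"ty":0.0011,"tz":-0.0019,"spin":0},{"tx":0.0067,"ty":0.0023,"tz":-0.0037,"spin":0},{"tx":0.01,"ty":0.0034,"tz":-0.0056,"spin":0},{"tx":0.0134,"ty":0.0045,"tz":-0.0075,"spin":0},{"tx":0.0167,"ty":0.0057,"tz":-0.0094,"spin":0},{"tx":0.02,"ty":0.0068,"tz":-0.0113,"spin":0},{"tx":0.0234,"ty":0.008,"tz":-0.0131,"spin":0},{"tx":0.025,"ty":0.0085,"tz":-0.014,"spin":0}]'

```text
t: 13.9
ee_pos: [470.9, -416.7, 113.7]
orientation: [-3.097, -0.513, 0.018]
ft_force: [-30.7, -12.5, 6.4]
width: 21.3
grasp_force: 30.0
```

```bash
cat > m.py <<'E'
from h import *
from scipy.optimize import minimize_scalar
o=ctrl.get_obs(); print(o["t"],o["ee_pos"].round(1),o["ft_force"].round(1),o["moment"].round(2),o["width"])
y=np.radians(18.8);d=np.array([np.cos(y)*.883,np.sin(y)*.883,-.469]);M=np.array([527.5,-397,105]);g=o["ee_pos"]+[0,0,18.7]
e=g-M; print("grip s",e@d,"up",e@[np.cos(y)*.469,np.sin(y)*.469,.883],"lat",e@[-np.sin(y),np.cos(y),0])
for n in("scene","side","wrist"):
    ctrl.get_image(n)
    S=np.arange(-100,30.); 
    for k in("light_guide","port"):
        for r in ctrl.pinpoint(k,n)[:1]:
            if n=="wrist":
                O,q=ray(n,r["uv"]); w=np.cross(d,q); s=np.linalg.det([O-M,q,w])/(w@w)
            else:
                P=proj(n,M+S[:,None]*d); i=np.hypot(*(P-r["uv"]).T).argmin(); s=S[i]
            print(n,k,round(r["score"],2),np.round(r["uv"],1),"s=",round(float(s),1))
E
python3 m.py
```

```text
13.9 [ 470.9 -416.7  113.7] [-30.7 -12.5   6.4] [-2.12  5.27 -0.15] 21.34344866641172
grip s -65.74085306243231 up -3.889459734332343 lat -0.4082810901581727
scene light_guide 0.59 [397. 135.] s= -59.0
scene port 0.96 [372.2 136.9] s= -4.0
side light_guide 0.57 [342.3 249.9] s= -61.0
side port 0.83 [361.7 245.7] s= -3.0
wrist light_guide 0.94 [317.  256.2] s= -59.8
```

The tube did not advance: the band is still near s = -58 while the grip slid about 25 mm along it. The reaction is about 33 N with a downward part, so the tip is snagging on the funnel's upper slope. I'll ease off, drop slightly, and measure the tube's axis.

apply_moves --targets '[{"tx":-0.003,"ty":-0.001,"tz":0.0015,"spin":0},{"tx":-0.006,"ty":-0.002,"tz":0.003,"spin":0},{"tx":-0.007,"ty":-0.0024,"tz":0.0025,"spin":0},{"tx":-0.007,"ty":-0.0024,"tz":0.0015,"spin":0},{"tx":-0.007,"ty":-0.0024,"tz":0.0015,"spin":0},{"tx":-0.007,"ty":-0.0024,"tz":0.0015,"spin":0},{"tx":-0.007,"ty":-0.0024,"tz":0.0015,"spin":0},{"tx":-0.007,"ty":-0.0024,"tz":0.0015,"spin":0}]'

```text
t: 15.15
ee_pos: [470.7, -417.5, 115.7]
orientation: [3.099, 0.513, -0.001]
ft_force: [-4.9, -1.7, -2.1]
width: 21.1
grasp_force: 30.0
```

```bash
cat > ax.py <<'E'
from m import *
# axis of the tube: each camera's mask gives a plane; intersect
def rays(n,px):
    f,cx,cy,R,t=cal(n); q=np.c_[(px[:,0]-cx)/f,(px[:,1]-cy)/f,np.ones(len(px))]
    if n=="wrist":
        r=np.hypot(q[:,0],q[:,1]); q=np.c_[q[:,:2]/r[:,None]*np.sin(r)[:,None],np.cos(r)]
    return -R.T@t, q/np.linalg.norm(q,axis=1)[:,None]@R
N=[];C=[]
for n in("scene","side","wrist"):
    for r in ctrl.outline_of("light_guide",n)[:1]:
        ys,xs=np.nonzero(r["pixels"]); px=np.c_[xs,ys].astype(float)
        if n=="wrist":
            px=px[px[:,1]<235]
            if len(px)<50: continue
        O,q=rays(n,px); w=np.linalg.svd(q,full_matrices=False)[2][2]; N.append(w);C.append(w@O); print(n,round(r["score"],2),len(px))
N=np.array(N);C=np.array(C)
import itertools
for c in list(itertools.combinations(range(len(N)),2)):
    a=np.cross(N[c[0]],N[c[1]]); sn=np.linalg.norm(a); a/=sn; a*=np.sign(a[0])
    p=np.linalg.solve(np.vstack([N[list(c)],d]),np.r_[C[list(c)],d@M]) # where it crosses rim plane
    e=p-M; u=np.array([np.cos(y)*.469,np.sin(y)*.469,.883]);l=np.array([-np.sin(y),np.cos(y),0])
    print(c,"sin",round(sn,2),"tilt",np.degrees(np.arcsin(-a[2])).round(1),"yaw",np.degrees(np.arctan2(a[1],a[0])).round(1),"rim up",(e@u).round(1),"lat",(e@l).round(1))
E
python3 ax.py
```

```text
15.15 [ 470.7 -417.5  115.7] [-4.9 -1.7 -2.1] [-0.36  0.94 -0.02] 21.082119729415464
grip s -67.11929961148302 up -2.37009961549644 lat -1.1371238034267024
scene light_guide 0.88 [395.  130.4] s= -58.0
scene port 0.91 [368.8 137.1] s= 4.0
side port 0.95 [359.2 245.9] s= -11.0
wrist light_guide 0.94 [318.5 257.9] s= -62.5
wrist port 0.62 [318.1 135. ] s= 5.3
scene 0.69 713
side 0.87 633
wrist 0.67 4331
(0, 1) sin 0.94 tilt 17.8 yaw 17.0 rim up 1.6 lat -4.1
(0, 2) sin 0.84 tilt 17.0 yaw 18.3 rim up 2.7 lat -2.5
(1, 2) sin 0.79 tilt 18.7 yaw 18.3 rim up 0.3 lat -2.5
```

```bash
cat > prof.py <<'E'
from m import *
for n in("scene","side"):
    for r in ctrl.outline_of("light_guide",n)[:1]:
        ys,xs=np.nonzero(r["pixels"]); px=np.c_[xs,ys].astype(float)
        P=proj(n,M+np.array([[-100.],[0.]])*d); t=(P[1]-P[0]); k=np.linalg.norm(t)/100; t/=np.linalg.norm(t); nn=np.array([t[1],-t[0]]) # nn: image-up
        if nn[1]>0: nn=-nn
        q=px-P[1]; s=q@t/k; w=q@nn/k
        print(n,round(r["score"],2),"px/mm",round(k,2),"t",t.round(2),[(c,w[abs(s-c)<5].mean().round(1),(np.ptp(w[abs(s-c)<5])).round(0)) for c in range(-170,10,10) if (abs(s-c)<5).sum()>8])
E
python3 prof.py
```

```text
15.75 [ 470.7 -417.5  115.7] [-5.  -2.5 -2.5] [-0.32  0.88 -0.  ] 21.05657630228077
grip s -67.13212652863895 up -2.37589099401762 lat -1.1367170160000761
scene light_guide 0.55 [397.3 134.6] s= -60.0
scene port 0.86 [373.  134.9] s= -7.0
side light_guide 0.88 [343.  246.8] s= -59.0
side port 0.95 [360.7 246.8] s= -6.0
wrist light_guide 0.74 [317.6 256.5] s= -61.7
scene 0.98 px/mm 0.45 t [-0.97  0.24] [(-170, np.float64(-18.6), np.float64(25.0)), (-160, np.float64(-22.8), np.float64(33.0)), (-150, np.float64(-23.0), np.float64(30.0)), (-140, np.float64(-21.2), np.float64(25.0)), (-130, np.float64(-19.4), np.float64(27.0)), (-120, np.float64(-18.0), np.float64(26.0)), (-110, np.float64(-15.8), np.float64(25.0)), (-100, np.float64(-15.4), np.float64(21.0)), (-90, np.float64(-13.4), np.float64(20.0)), (-80, np.float64(-11.8), np.float64(19.0)), (-50, np.float64(-0.5), np.float64(16.0)), (-40, np.float64(-2.0), np.float64(22.0)), (-30, np.float64(-1.7), np.float64(25.0)), (-20, np.float64(0.6), np.float64(27.0)), (-10, np.float64(1.9), np.float64(25.0)), (0, np.float64(3.0), np.float64(23.0))]
side 0.92 px/mm 0.34 t [1.   0.02] [(-170, np.float64(-39.4), np.float64(41.0)), (-160, np.float64(-38.1), np.float64(35.0)), (-150, np.float64(-33.3), np.float64(32.0)), (-140, np.float64(-30.4), np.float64(32.0)), (-130, np.float64(-27.0), np.float64(29.0)), (-120, np.float64(-24.1), np.float64(29.0)), (-110, np.float64(-22.3), np.float64(32.0)), (-100, np.float64(-18.7), np.float64(32.0)), (-90, np.float64(-19.0), np.float64(32.0)), (-80, np.float64(-16.5), np.float64(29.0)), (-70, np.float64(-14.6), np.float64(26.0)), (-30, np.float64(-6.9), np.float64(20.0)), (-20, np.float64(-12.6), np.float64(9.0))]
```

The masks agree that the tube is tilted only about 18° (the tail sags 8–10° off the bore line), so it jammed. Pivot it up around the tip.

apply_moves --targets '[{"tx":0.0007,"ty":0.0003,"tz":0.002,"spin":0},{"tx":0.0014,"ty":0.0005,"tz":0.004,"spin":0},{"tx":0.0022,"ty":0.0008,"tz":0.006,"spin":0},{"tx":0.003,"ty":0.001,"tz":0.008,"spin":0},{"tx":0.004,"ty":0.0013,"tz":0.0105,"spin":0},{"tx":0.005,"ty":0.0017,"tz":0.013,"spin":0},{"tx":0.006,"ty":0.002,"tz":0.015,"spin":0},{"tx":0.006,"ty":0.002,"tz":0.015,"spin":0}]'

```text
t: 17.1
ee_pos: [476.7, -415.6, 130.7]
orientation: [3.099, 0.513, -0.001]
ft_force: [-4.3, -3.2, -4.7]
width: 21.1
grasp_force: 30.0
```

```bash
cat > fit.py <<'E'
from h import *
import sys
from scipy.optimize import least_squares
# fit tube pose (s, up, lat, tilt, yaw) to masks: model silhouette width profile -> use axis lines + ends by IoU-like distance
o=ctrl.get_obs(); print(o["t"],o["ee_pos"].round(1),o["ft_force"].round(1),o["moment"].round(2))
y=np.radians(18.8);d=np.array([np.cos(y)*.883,np.sin(y)*.883,-.469]);M=np.array([527.5,-397,105])
u=np.array([np.cos(y)*.469,np.sin(y)*.469,.883]);l=np.array([-np.sin(y),np.cos(y),0])
g=o["ee_pos"]+[0,0,18.7]; e=g-M; print("grip s %.1f up %.1f lat %.1f"%(e@d,e@u,e@l))
N=[];C=[];W=[]
for n in("scene","side","wrist"):
    ctrl.get_image(n)
    f,cx,cy,R,t=cal(n); O=-R.T@t
    for k in("light_guide","port"):
        for r in ctrl.pinpoint(k,n)[:1]:
            _,q=ray(n,r["uv"]); w=np.cross(d,q); s=np.linalg.det([O-M,q,w])/(w@w); print(n,k,round(r["score"],2),np.round(r["uv"],1),"s=%.1f"%s)
    for r in ctrl.outline_of("light_guide",n)[:1]:
        ys,xs=np.nonzero(r["pixels"]); px=np.c_[xs,ys].astype(float)
        if n=="wrist": px=px[px[:,1]<235]
        if len(px)<50: continue
        q=np.c_[(px[:,0]-cx)/f,(px[:,1]-cy)/f,np.ones(len(px))]
        if n=="wrist":
            rr=np.hypot(q[:,0],q[:,1]); q=np.c_[q[:,:2]/rr[:,None]*np.sin(rr)[:,None],np.cos(rr)]
        q=q/np.linalg.norm(q,axis=1)[:,None]@R
        w=np.linalg.svd(q,full_matrices=False)[2][2]; N.append(w);C.append(w@O)
import itertools
for c in itertools.combinations(range(len(N)),2):
    a=np.cross(N[c[0]],N[c[1]]); a/=np.linalg.norm(a); a*=np.sign(a[0])
    p=np.linalg.solve(np.vstack([N[list(c)],d]),np.r_[C[list(c)],d@M]); e=p-M
    p2=p+a*(((g-M)@d)/(a@d))-M
    print(c,"tilt %.1f yaw %.1f rim up %.1f lat %.1f; at grip up %.1f lat %.1f"%(np.degrees(np.arcsin(-a[2])),np.degrees(np.arctan2(a[1],a[0])),e@u,e@l,p2@u,p2@l))
E
python3 fit.py
```

```text
17.1 [ 476.7 -415.6  130.7] [-4.3 -3.2 -4.7] [-0.52  1.   -0.06]
grip s -68.5 up 13.8 lat -1.3
scene light_guide 0.66 [393.7 130.5] s=-54.8
scene port 0.97 [366.8 138.5] s=9.4
side light_guide 0.65 [345.2 240.4] s=-53.5
side port 0.9 [361.1 248.9] s=-4.9
wrist light_guide 0.98 [317.  257.4] s=-62.8
wrist port 0.79 [315.7 153. ] s=-0.5Traceback (most recent call last):
  File "fit.py", line 28, in <module>
    p=np.linalg.solve(np.vstack([N[list(c)],d]),np.r_[C[list(c)],d@M]); e=p-M
                                 ~^^^^^^^^^
TypeError: list indices must be integers or slices, not list
```

```bash
sed -i 's/^import itertools/import itertools; N=np.array(N);C=np.array(C)/' fit.py; python3 fit.py | tail -4
```

```text
wrist port 0.6 [315.5 150.8] s=0.9
(0, 1) tilt 29.8 yaw 17.9 rim up 3.8 lat -2.4; at grip up 5.9 lat -1.4
(0, 2) tilt 29.5 yaw 18.4 rim up 3.7 lat -2.5; at grip up 5.5 lat -2.1
(1, 2) tilt 30.0 yaw 18.4 rim up 3.8 lat -2.5; at grip up 6.3 lat -2.1
```

Tilt is now 29.7° and yaw 18.3°, with the axis about 3.5 mm high (tip against the ceiling). Drop it 3 mm and push gently.

apply_moves --targets '[{"tx":-0.0007,"ty":-0.0002,"tz":-0.0013,"spin":0},{"tx":-0.0013,"ty":-0.0005,"tz":-0.0027,"spin":0},{"tx":-0.0013,"ty":-0.0005,"tz":-0.0027,"spin":0},{"tx":0.0004,"ty":0.0001,"tz":-0.0036,"spin":0},{"tx":0.002,"ty":0.0006,"tz":-0.0046,"spin":0},{"tx":0.0037,"ty":0.0012,"tz":-0.0055,"spin":0},{"tx":0.0054,"ty":0.0018,"tz":-0.0065,"spin":0},{"tx":0.007,"ty":0.0023,"tz":-0.0074,"spin":0}]'

```text
t: 19.1
ee_pos: [483.3, -413.0, 122.8]
orientation: [-3.099, -0.512, 0.002]
ft_force: [-3.3, -1.5, -3.5]
width: 21.1
grasp_force: 30.0
```

```bash
python3 fit.py
```

```text
19.1 [ 483.3 -413.   122.8] [-3.3 -1.5 -3.5] [-0.29  0.86  0.  ]
grip s -58.6 up 10.2 lat -0.9
scene light_guide 0.91 [394.6 132.6] s=-55.7
scene port 0.72 [371.6 135.6] s=-3.1
side light_guide 0.69 [348.3 241.1] s=-44.4
side port 0.62 [360.9 246.4] s=-5.5
wrist light_guide 0.82 [315.8 259.4] s=-54.0
wrist port 0.6 [319.7 166. ] s=-0.0
(0, 1) tilt 30.0 yaw 17.8 rim up -0.2 lat -2.3; at grip up 1.9 lat -1.4
```

It slides freely now (about 4 N, no slip). Continue 28 mm.

apply_moves --targets '[{"tx":0.0029,"ty":0.001,"tz":-0.0016,"spin":0},{"tx":0.0059,"ty":0.002,"tz":-0.0033,"spin":0},{"tx":0.0088,"ty":0.003,"tz":-0.005,"spin":0},{"tx":0.0117,"ty":0.004,"tz":-0.0067,"spin":0},{"tx":0.0147,"ty":0.005,"tz":-0.0084,"spin":0},{"tx":0.0176,"ty":0.006,"tz":-0.0101,"spin":0},{"tx":0.0205,"ty":0.007,"tz":-0.0118,"spin":0},{"tx":0.0234,"ty":0.008,"tz":-0.0135,"spin":0}]'

```text
t: 20.5
ee_pos: [505.8, -405.5, 109.4]
orientation: [-3.099, -0.512, 0.004]
ft_force: [-8.2, -2.6, -3.6]
width: 21.2
grasp_force: 30.0
```

```bash
python3 fit.py
```

```text
20.5 [ 505.8 -405.5  109.4] [-8.2 -2.6 -3.6] [-0.48  1.42  0.01]
grip s -31.4 up 9.5 lat -1.1
scene port 0.66 [372.8 136.3] s=-5.5
side light_guide 0.62 [355.4 242.3] s=-22.9
side port 0.73 [357.9 247. ] s=-14.9
wrist light_guide 0.57 [317.6 261.9] s=-27.9
wrist port 0.95 [315.4 215.7] s=-2.1
(0, 1) tilt 31.0 yaw 19.5 rim up -1.1 lat 0.2; at grip up 0.5 lat -0.1
(0, 2) tilt 29.0 yaw -80.4 rim up -21.9 lat -36.6; at grip up 127.5 lat 225.0
(1, 2) tilt -24.1 yaw -61.4 rim up -35.6 lat 72.1; at grip up 211.6 lat -440.5
```

The band is about 24 mm short of the rim, with the tip about 46 mm in. Release, step back along the tube, and re-grip for the last stretch.

apply_moves --targets '[{"tx":0,"ty":0,"tz":0,"spin":0},{"tx":0,"ty":0,"tz":0,"spin":0},{"tx":0,"ty":0,"tz":0,"spin":0},{"tx":0,"ty":0,"tz":0,"spin":0},{"tx":-0.008,"ty":-0.0027,"tz":0.003,"spin":0},{"tx":-0.016,"ty":-0.0054,"tz":0.006,"spin":0},{"tx":-0.024,"ty":-0.008,"tz":0.0085,"spin":0},{"tx":-0.03,"ty":-0.01,"tz":0.01,"spin":0}]' --gripper 0

```text
t: 21.9
ee_pos: [476.1, -415.7, 120.3]
orientation: [3.099, 0.511, 0.0]
ft_force: [1.0, 0.0, -0.4]
width: 43.8
grasp_force: 0.0
```

```bash
python3 fit.py; python3 -c "
from h import *;print(ctrl.get_obs()['width'],ctrl.get_obs()['t'])"
```

```text
21.9 [ 476.1 -415.7  120.3] [ 1.   0.  -0.4] [-0.01  0.04 -0.01]
grip s -64.2 up 4.4 lat -1.2
scene light_guide 0.7 [381.  135.6] s=-24.3
scene port 0.78 [371.4 138. ] s=-1.4
side light_guide 0.9 [357.7 245.6] s=-15.6
side port 0.66 [362.4 246. ] s=-0.8
wrist light_guide 0.86 [316.3 192.1] s=-21.8
(0, 1) tilt 23.3 yaw 17.1 rim up -4.2 lat -3.0; at grip up -9.4 lat -1.3
(0, 2) tilt 22.3 yaw 19.0 rim up -3.5 lat -1.9; at grip up -9.9 lat -2.1
(1, 2) tilt 24.4 yaw 19.0 rim up -4.9 lat -1.9; at grip up -8.8 lat -2.1
44.03117521518849 22.5
```

The tube holds, sagging to about 23.5°. It sits about 14 mm below the pads' centre, so lower and close.

apply_moves --targets '[{"tx":0,"ty":0,"tz":-0.004,"spin":0},{"tx":0,"ty":0,"tz":-0.009,"spin":0},{"tx":0,"ty":0,"tz":-0.013,"spin":0},{"tx":0,"ty":0,"tz":-0.013,"spin":0},{"tx":0,"ty":0,"tz":-0.013,"spin":0},{"tx":0,"ty":0,"tz":-0.013,"spin":0},{"tx":0,"ty":0,"tz":-0.013,"spin":0},{"tx":0,"ty":0,"tz":-0.013,"spin":0}]'

```text
t: 23.3
ee_pos: [477.1, -415.4, 107.0]
orientation: [3.099, 0.512, 0.0]
ft_force: [0.8, 0.3, -0.3]
width: 43.8
grasp_force: 0.0
```

apply_moves --targets '[{"tx":0,"ty":0,"tz":0,"spin":0},{"tx":0,"ty":0,"tz":0,"spin":0},{"tx":0,"ty":0,"tz":0,"spin":0},{"tx":0,"ty":0,"tz":0,"spin":0},{"tx":0,"ty":0,"tz":0,"spin":0},{"tx":0.001,"ty":0.0003,"tz":0.002,"spin":0},{"tx":0.002,"ty":0.0007,"tz":0.004,"spin":0},{"tx":0.003,"ty":0.001,"tz":0.006,"spin":0}]' --gripper 1

```text
t: 24.1
ee_pos: [479.2, -414.1, 112.5]
orientation: [-3.099, -0.512, 0.003]
ft_force: [-3.5, -2.1, -3.7]
width: 21.3
grasp_force: 30.0
```

```bash
python3 fit.py; python3 -c "
from h import *;print(ctrl.get_obs()['width'],ctrl.get_obs()['t'])"
```

```text
24.1 [ 479.2 -414.1  112.5] [-3.5 -2.1 -3.7] [-0.36  0.82 -0.11]
grip s -57.5 up -0.9 lat -0.6
scene light_guide 0.88 [378.8 135.8] s=-19.3
scene port 0.7 [370.6 136.2] s=-0.5
side light_guide 0.84 [357.1 245.3] s=-17.5
side port 0.66 [357.9 245.2] s=-15.0
wrist light_guide 0.58 [317.9 146.5] s=9.1
(0, 1) tilt 28.4 yaw 18.5 rim up -4.2 lat -2.0; at grip up -3.8 lat -1.8
21.454396861281893 24.7
```

```bash
cat > band.py <<'E'
from h import *
o=ctrl.get_obs(); n="wrist"; im=ctrl.get_image(n).astype(float).mean(2)
y=np.radians(18.8);d=np.array([np.cos(y)*.883,np.sin(y)*.883,-.469]);M=np.array([527.5,-397,105])
u=np.array([np.cos(y)*.469,np.sin(y)*.469,.883]);l=np.array([-np.sin(y),np.cos(y),0])
g=o["ee_pos"]+[0,0,18.7]-M; print(o["t"],"grip s %.1f"%(g@d), o["ft_force"].round(1))
f,cx,cy,R,t=cal(n)
def pr(P):
    p=P@R.T+t; r=np.hypot(p[:,0],p[:,1]); th=np.arctan2(r,p[:,2]); return p[:,:2]/r[:,None]*(th*f)[:,None]+[cx,cy]
S=np.arange(-62,24,1.)
V=[]
for la in(-6,-3,0,3):
    uv=pr(M+S[:,None]*d+u*(7+0.)+l*la)
    V.append(cv2.remap(im.astype(np.float32),uv[:,:1].astype(np.float32),uv[:,1:].astype(np.float32),1)[:,0])
print(list(zip(S.astype(int).tolist(),np.median(V,0).astype(int).tolist(),uv[:,1].astype(int).tolist())))
E
python3 band.py
```

```text
24.7 grip s -57.1 [-3.3 -0.1 -3. ]
[(-62, 89, 276), (-61, 89, 274), (-60, 88, 272), (-59, 89, 270), (-58, 86, 268), (-57, 86, 266), (-56, 87, 264), (-55, 86, 262), (-54, 87, 260), (-53, 87, 258), (-52, 87, 256), (-51, 88, 254), (-50, 89, 252), (-49, 89, 250), (-48, 88, 248), (-47, 94, 246), (-46, 117, 244), (-45, 159, 242), (-44, 177, 240), (-43, 177, 238), (-42, 177, 236), (-41, 177, 234), (-40, 176, 232), (-39, 176, 230), (-38, 176, 228), (-37, 176, 226), (-36, 176, 224), (-35, 176, 222), (-34, 176, 220), (-33, 176, 218), (-32, 176, 216), (-31, 176, 214), (-30, 176, 212), (-29, 176, 210), (-28, 175, 208), (-27, 143, 207), (-26, 87, 205), (-25, 87, 203), (-24, 86, 201), (-23, 88, 199), (-22, 87, 197), (-21, 86, 195), (-20, 87, 193), (-19, 88, 191), (-18, 87, 189), (-17, 89, 187), (-16, 87, 186), (-15, 101, 184), (-14, 159, 182), (-13, 175, 180), (-12, 176, 178), (-11, 175, 176), (-10, 177, 174), (-9, 175, 173), (-8, 175, 171), (-7, 177, 169), (-6, 176, 167), (-5, 175, 165), (-4, 175, 164), (-3, 175, 162), (-2, 175, 160), (-1, 176, 158), (0, 174, 157), (1, 177, 155), (2, 167, 153), (3, 118, 151), (4, 93, 150), (5, 100, 148), (6, 109, 146), (7, 115, 144), (8, 130, 143), (9, 169, 141), (10, 182, 139), (11, 175, 138), (12, 175, 136), (13, 170, 134), (14, 150, 133), (15, 175, 131), (16, 229, 130), (17, 232, 128), (18, 228, 126), (19, 227, 125), (20, 230, 123), (21, 230, 122), (22, 230, 120), (23, 230, 118)]
```

The band spans s = -26.8 to -14.6 in the wrist view, and the rim's inner and outer edges show it is about 3 mm farther than assumed. That leaves about 23.5 mm to go, so push 20 mm first.

apply_moves --targets '[{"tx":0.0024,"ty":0.0008,"tz":-0.0013,"spin":0},{"tx":0.0048,"ty":0.0016,"tz":-0.0027,"spin":0},{"tx":0.0072,"ty":0.0024,"tz":-0.004,"spin":0},{"tx":0.0096,"ty":0.0032,"tz":-0.0053,"spin":0},{"tx":0.012,"ty":0.004,"tz":-0.0067,"spin":0},{"tx":0.0144,"ty":0.0049,"tz":-0.008,"spin":0},{"tx":0.0167,"ty":0.0057,"tz":-0.0094,"spin":0},{"tx":0.0167,"ty":0.0057,"tz":-0.0094,"spin":0}]'

```text
t: 25.55
ee_pos: [493.5, -409.6, 103.4]
orientation: [-3.099, -0.513, 0.01]
ft_force: [-19.2, -7.7, 5.9]
width: 21.3
grasp_force: 30.0
```

```bash
cat >> band.py <<'E'
# along-bore shift of the rim that matches seen rows of its inner (r 18) and outer (r 29) upper edges
col=np.median(im[:, 312:324],1)
T=np.arange(-10,15,.5)
for rad in(18,29):
    uv=pr(M+T[:,None]*np.array([np.cos(y),np.sin(y),0])+u*rad); print(rad,list(zip(T[::4].tolist(),uv[::4,1].round(1).tolist())))
print([(i,int(col[i])) for i in range(110,235)])
E
python3 band.py
```

```text
25.55 grip s -40.1 [-19.2  -7.7   5.9]
[(-62, 83, 311), (-61, 86, 309), (-60, 77, 307), (-59, 72, 305), (-58, 66, 303), (-57, 72, 301), (-56, 49, 299), (-55, 43, 297), (-54, 77, 295), (-53, 86, 293), (-52, 86, 291), (-51, 85, 289), (-50, 86, 287), (-49, 85, 285), (-48, 85, 283), (-47, 87, 281), (-46, 87, 279), (-45, 92, 277), (-44, 125, 275), (-43, 90, 273), (-42, 87, 270), (-41, 85, 268), (-40, 85, 266), (-39, 85, 264), (-38, 88, 262), (-37, 87, 260), (-36, 88, 258), (-35, 90, 256), (-34, 90, 254), (-33, 87, 252), (-32, 90, 250), (-31, 90, 248), (-30, 97, 246), (-29, 125, 244), (-28, 159, 242), (-27, 165, 240), (-26, 178, 238), (-25, 177, 236), (-24, 177, 234), (-23, 176, 232), (-22, 177, 230), (-21, 176, 228), (-20, 178, 226), (-19, 177, 224), (-18, 178, 222), (-17, 176, 220), (-16, 178, 218), (-15, 178, 216), (-14, 176, 214), (-13, 178, 212), (-12, 177, 210), (-11, 165, 208), (-10, 103, 206), (-9, 90, 204), (-8, 90, 202), (-7, 89, 200), (-6, 92, 198), (-5, 90, 196), (-4, 89, 194), (-3, 91, 193), (-2, 91, 191), (-1, 91, 189), (0, 91, 187), (1, 93, 185), (2, 100, 183), (3, 97, 181),
[... 1480 characters left out ...]
179), (175, 175), (176, 158), (177, 124), (178, 116), (179, 112), (180, 107), (181, 101), (182, 95), (183, 95), (184, 96), (185, 96), (186, 95), (187, 95), (188, 94), (189, 95), (190, 94), (191, 94), (192, 93), (193, 94), (194, 94), (195, 95), (196, 94), (197, 93), (198, 93), (199, 94), (200, 94), (201, 94), (202, 93), (203, 93), (204, 95), (205, 93), (206, 93), (207, 117), (208, 152), (209, 173), (210, 181), (211, 182), (212, 182), (213, 181), (214, 183), (215, 183), (216, 182), (217, 181), (218, 181), (219, 182), (220, 182), (221, 182), (222, 183), (223, 181), (224, 182), (225, 183), (226, 181), (227, 182), (228, 180), (229, 183), (230, 182), (231, 181), (232, 183), (233, 182), (234, 182)]
```

The band's rear edge is at s ≈ -10.4, and the rim edges are at rows 176 and 164, about 3 mm beyond the assumed plane. That leaves about 8 mm to go at 20 N of friction.

apply_moves --targets '[{"tx":0.0013,"ty":0.0004,"tz":-0.0007,"spin":0},{"tx":0.0026,"ty":0.0009,"tz":-0.0014,"spin":0},{"tx":0.0039,"ty":0.0013,"tz":-0.0021,"spin":0},{"tx":0.0052,"ty":0.0018,"tz":-0.0028,"spin":0},{"tx":0.0065,"ty":0.0022,"tz":-0.0035,"spin":0},{"tx":0.0075,"ty":0.0026,"tz":-0.0042,"spin":0},{"tx":0.0075,"ty":0.0026,"tz":-0.0042,"spin":0},{"tx":0.0075,"ty":0.0026,"tz":-0.0042,"spin":0}]'

```text
t: 26.4
ee_pos: [498.7, -407.7, 100.5]
orientation: [-3.099, -0.513, 0.014]
ft_force: [-31.2, -8.8, 17.0]
width: 21.1
grasp_force: 30.0
```

```bash
python3 band.py > b.txt; head -1 b.txt
python3 - <<'E'
import re
L=open('b.txt').read().split('\n')
S=eval(L[1]); print([x for x in S if -35<x[0]<20])
print(L[2]);print(L[3])
E
python3 fit.py
```

```text
26.4 grip s -33.8 [-31.2  -8.8  17. ]
[(-34, 87, 267), (-33, 85, 265), (-32, 84, 263), (-31, 85, 261), (-30, 86, 259), (-29, 87, 257), (-28, 89, 255), (-27, 87, 253), (-26, 89, 251), (-25, 89, 249), (-24, 90, 247), (-23, 89, 245), (-22, 117, 243), (-21, 151, 241), (-20, 177, 239), (-19, 176, 237), (-18, 176, 235), (-17, 176, 233), (-16, 176, 231), (-15, 177, 229), (-14, 177, 227), (-13, 177, 225), (-12, 176, 223), (-11, 168, 221), (-10, 92, 219), (-9, 89, 217), (-8, 89, 215), (-7, 89, 213), (-6, 90, 211), (-5, 90, 209), (-4, 89, 207), (-3, 92, 205), (-2, 93, 203), (-1, 92, 201), (0, 92, 199), (1, 96, 197), (2, 114, 195), (3, 105, 193), (4, 115, 191), (5, 152, 189), (6, 178, 188), (7, 168, 186), (8, 164, 184), (9, 160, 182), (10, 157, 180), (11, 143, 178), (12, 132, 176), (13, 204, 174), (14, 216, 173), (15, 207, 171), (16, 209, 169), (17, 209, 167), (18, 209, 165), (19, 210, 163)]
18 [(-10.0, 214.6), (-8.0, 210.6), (-6.0, 206.5), (-4.0, 202.5), (-2.0, 198.3), (0.0, 194.2), (2.0, 190.1), (4.0, 185.9), (6.0, 181.6), (8.0, 177.4), (10.0, 173.2), (12.0, 168.9), (14.0, 164.6)]
29 [(-10.0, 210.1), (-8.0, 205.8), (-6.0, 201.4), (-4.0, 197.0), (-2.0, 192.5), (0.0, 188.0), (2.0, 183.5), (4.0, 179.0), (6.0, 174.4), (8.0, 169.8), (10.0, 165.2), (12.0, 160.6), (14.0, 155.9)]
26.45 [ 498.7 -407.7  100.5] [-30.6  -7.7  17.3] [-1.34  4.97 -0.02]
grip s -33.8 up -1.9 lat -0.9
scene light_guide 0.66 [372.1 138.5] s=-2.8
scene port 0.83 [369.  136.5] s=3.3
side light_guide 0.56 [361.6 246.8] s=-3.3
side port 0.62 [360.6 247.1] s=-6.5
wrist light_guide 0.89 [319.2 210.3] s=-4.1
wrist port 0.8 [317.7 203.7] s=-0.6
(0, 1) tilt 24.3 yaw 19.5 rim up -3.5 lat -0.6; at grip up -5.6 lat -1.0
(0, 2) tilt -16.5 yaw 74.2 rim up 3.3 lat 10.4; at grip up -45.8 lat -66.2
(1, 2) tilt -39.2 yaw -88.1 rim up -8.2 lat 6.6; at grip up 22.6 lat -43.8
```

The pads slipped at about 37 N and the tube didn't move: friction from a slight clamped-in misalignment. Release to let it relax, then step back.

apply_moves --targets '[{"tx":-0.001,"ty":0,"tz":0.001,"spin":0},{"tx":-0.003,"ty":-0.001,"tz":0.002,"spin":0},{"tx":-0.003,"ty":-0.001,"tz":0.002,"spin":0},{"tx":-0.003,"ty":-0.001,"tz":0.002,"spin":0},{"tx":-0.006,"ty":-0.002,"tz":0.0035,"spin":0},{"tx":-0.01,"ty":-0.0034,"tz":0.0055,"spin":0},{"tx":-0.0135,"ty":-0.0045,"tz":0.007,"spin":0},{"tx":-0.0135,"ty":-0.0045,"tz":0.007,"spin":0}]' --gripper 0

```text
t: 27.85
ee_pos: [490.3, -410.7, 106.5]
orientation: [3.099, 0.511, 0.0]
ft_force: [0.0, -0.4, 0.5]
width: 44.1
grasp_force: 0.0
```

```bash
python3 fit.py; python3 band.py > b.txt
python3 - <<'E'
L=open('b.txt').read().split('\n')
S=eval(L[1]); print([x for x in S if -20<x[0]<20]); print(L[2]);print(L[3])
E
```

```text
27.85 [ 490.3 -410.7  106.5] [ 0.  -0.4  0.5] [ 0.03 -0.02  0.03]
grip s -44.4 up -0.8 lat -1.0
scene light_guide 0.89 [373.8 137.1] s=-7.4
scene port 0.73 [369.2 134.5] s=1.8
side light_guide 0.65 [363.5 249.2] s=2.7
side port 0.68 [360.2 244.2] s=-7.8
wrist light_guide 0.7 [318.1 196.5] s=-6.6
wrist port 0.86 [318.1 188.3] s=-2.1
(0, 1) tilt 36.2 yaw 19.5 rim up 4.7 lat -1.9; at grip up 11.1 lat -2.4
[(-19, 176, 217), (-18, 178, 215), (-17, 177, 213), (-16, 177, 211), (-15, 176, 209), (-14, 177, 207), (-13, 178, 205), (-12, 166, 203), (-11, 104, 201), (-10, 89, 199), (-9, 90, 197), (-8, 90, 195), (-7, 91, 193), (-6, 91, 191), (-5, 91, 190), (-4, 91, 188), (-3, 91, 186), (-2, 90, 184), (-1, 93, 182), (0, 93, 180), (1, 127, 178), (2, 132, 176), (3, 93, 175), (4, 103, 173), (5, 113, 171), (6, 127, 169), (7, 168, 167), (8, 171, 166), (9, 168, 164), (10, 163, 162), (11, 159, 160), (12, 154, 158), (13, 133, 157), (14, 188, 155), (15, 219, 153), (16, 208, 151), (17, 207, 150), (18, 207, 148), (19, 207, 146)]
18 [(-10.0, 194.2), (-8.0, 190.2), (-6.0, 186.1), (-4.0, 182.1), (-2.0, 178.0), (0.0, 173.9), (2.0, 169.8), (4.0, 165.7), (6.0, 161.6), (8.0, 157.4), (10.0, 153.3), (12.0, 149.1), (14.0, 144.9)]
29 [(-10.0, 188.0), (-8.0, 183.7), (-6.0, 179.4), (-4.0, 175.0), (-2.0, 170.6), (0.0, 166.2), (2.0, 161.8), (4.0, 157.3), (6.0, 152.9), (8.0, 148.4), (10.0, 143.9), (12.0, 139.4), (14.0, 134.9)]
```

The band is now visible from s = -11.4 to +0.6, so about 8 mm remains. Re-grip, then push with a small up-and-down dither to break the side friction.

apply_moves --targets '[{"tx":0,"ty":0,"tz":0,"spin":0},{"tx":0,"ty":0,"tz":0,"spin":0},{"tx":0,"ty":0,"tz":0,"spin":0},{"tx":0,"ty":0,"tz":0,"spin":0},{"tx":0,"ty":0,"tz":0,"spin":0},{"tx":0,"ty":0,"tz":0,"spin":0},{"tx":0,"ty":0,"tz":0,"spin":0},{"tx":0,"ty":0,"tz":0,"spin":0}]' --gripper 1

```text
t: 29.3
ee_pos: [490.8, -410.5, 106.2]
orientation: [3.099, 0.512, 0.0]
ft_force: [-0.2, -0.1, -0.3]
width: 21.3
grasp_force: 30.0
```

apply_moves --targets '[{"tx":0.0026,"ty":0.0009,"tz":0.0008,"spin":0},{"tx":0.0016,"ty":0.0006,"tz":-0.0032,"spin":0},{"tx":0.0051,"ty":0.0017,"tz":-0.0006,"spin":0},{"tx":0.0041,"ty":0.0014,"tz":-0.0046,"spin":0},{"tx":0.0076,"ty":0.0026,"tz":-0.002,"spin":0},{"tx":0.0066,"ty":0.0022,"tz":-0.006,"spin":0},{"tx":0.008,"ty":0.0027,"tz":-0.0033,"spin":0},{"tx":0.0075,"ty":0.0026,"tz":-0.0042,"spin":0}]'

```text
t: 30.1
ee_pos: [493.4, -409.9, 103.5]
orientation: [3.099, 0.513, -0.013]
ft_force: [-23.6, -6.5, 23.5]
width: 21.2
grasp_force: 30.0
```

```bash
python3 band.py > b.txt
python3 - <<'E'
L=open('b.txt').read().split('\n')
print(L[0]);S=eval(L[1]); print([x for x in S if -35<x[0]<20]); print(L[2]);print(L[3])
E
```

```text
30.1 grip s -40.2 [-23.6  -6.5  23.5]
[(-34, 89, 254), (-33, 90, 252), (-32, 90, 250), (-31, 89, 248), (-30, 91, 246), (-29, 99, 244), (-28, 131, 242), (-27, 163, 240), (-26, 179, 238), (-25, 178, 236), (-24, 179, 234), (-23, 173, 232), (-22, 169, 230), (-21, 178, 228), (-20, 178, 226), (-19, 178, 224), (-18, 178, 222), (-17, 175, 220), (-16, 171, 218), (-15, 170, 216), (-14, 174, 214), (-13, 178, 212), (-12, 178, 210), (-11, 160, 208), (-10, 97, 206), (-9, 89, 204), (-8, 88, 202), (-7, 90, 200), (-6, 90, 198), (-5, 90, 196), (-4, 90, 194), (-3, 91, 192), (-2, 91, 190), (-1, 90, 189), (0, 90, 187), (1, 100, 185), (2, 121, 183), (3, 100, 181), (4, 107, 179), (5, 118, 177), (6, 156, 175), (7, 178, 173), (8, 168, 172), (9, 165, 170), (10, 161, 168), (11, 156, 166), (12, 139, 164), (13, 145, 163), (14, 217, 161), (15, 213, 159), (16, 207, 157), (17, 208, 155), (18, 208, 154), (19, 207, 152)]
18 [(-10.0, 201.3), (-8.0, 197.3), (-6.0, 193.2), (-4.0, 189.1), (-2.0, 185.0), (0.0, 180.9), (2.0, 176.8), (4.0, 172.6), (6.0, 168.4), (8.0, 164.2), (10.0, 160.0), (12.0, 155.7), (14.0, 151.5)]
29 [(-10.0, 195.8), (-8.0, 191.5), (-6.0, 187.1), (-4.0, 182.7), (-2.0, 178.2), (0.0, 173.8), (2.0, 169.3), (4.0, 164.8), (6.0, 160.2), (8.0, 155.7), (10.0, 151.1), (12.0, 146.5), (14.0, 141.9)]
```

The tube is stuck again with the tail sagging: it slid easily only when the tilt read about 30°. Ease off, lift the tail 6 mm to free the tip from the bore's ceiling, and push again.

apply_moves --targets '[{"tx":-0.0033,"ty":-0.0011,"tz":0.0041,"spin":0},{"tx":-0.0024,"ty":-0.0008,"tz":0.0059,"spin":0},{"tx":-0.0015,"ty":-0.0005,"tz":0.0077,"spin":0},{"tx":0.0001,"ty":0,"tz":0.0067,"spin":0},{"tx":0.0018,"ty":0.0006,"tz":0.0058,"spin":0},{"tx":0.0035,"ty":0.0012,"tz":0.0048,"spin":0},{"tx":0.0047,"ty":0.0016,"tz":0.0041,"spin":0},{"tx":0.0056,"ty":0.0019,"tz":0.0037,"spin":0}]'

```text
t: 30.95
ee_pos: [496.9, -407.6, 105.5]
orientation: [-3.097, -0.513, 0.019]
ft_force: [-28.6, -10.8, 12.1]
width: 21.0
grasp_force: 30.0
```

```bash
python3 band.py > b.txt
python3 - <<'E'
L=open('b.txt').read().split('\n')
print(L[0]);S=eval(L[1]); print([x for x in S if -35<x[0]<20]); print(L[2]);print(L[3])
E
python3 fit.py
```

```text
30.95 grip s -37.6 [-28.6 -10.8  12.1]
[(-34, 87, 260), (-33, 87, 258), (-32, 87, 256), (-31, 88, 254), (-30, 90, 252), (-29, 89, 250), (-28, 90, 248), (-27, 89, 246), (-26, 89, 244), (-25, 89, 242), (-24, 124, 240), (-23, 145, 238), (-22, 176, 236), (-21, 176, 234), (-20, 176, 232), (-19, 177, 230), (-18, 176, 228), (-17, 176, 226), (-16, 176, 224), (-15, 177, 222), (-14, 176, 221), (-13, 176, 219), (-12, 177, 217), (-11, 176, 215), (-10, 128, 213), (-9, 90, 211), (-8, 89, 209), (-7, 91, 207), (-6, 91, 205), (-5, 91, 203), (-4, 90, 201), (-3, 89, 199), (-2, 91, 198), (-1, 92, 196), (0, 92, 194), (1, 93, 192), (2, 89, 190), (3, 98, 188), (4, 111, 186), (5, 131, 184), (6, 181, 183), (7, 172, 181), (8, 166, 179), (9, 162, 177), (10, 157, 175), (11, 153, 173), (12, 121, 172), (13, 181, 170), (14, 220, 168), (15, 208, 166), (16, 208, 164), (17, 207, 163), (18, 208, 161), (19, 208, 159)]
18 [(-10.0, 208.6), (-8.0, 204.7), (-6.0, 200.8), (-4.0, 196.8), (-2.0, 192.8), (0.0, 188.8), (2.0, 184.7), (4.0, 180.6), (6.0, 176.5), (8.0, 172.4), (10.0, 168.3), (12.0, 164.1), (14.0, 159.9)]
29 [(-10.0, 203.9), (-8.0, 199.7), (-6.0, 195.4), (-4.0, 191.1), (-2.0, 186.8), (0.0, 182.4), (2.0, 178.0), (4.0, 173.6), (6.0, 169.2), (8.0, 164.7), (10.0, 160.3), (12.0, 155.8), (14.0, 151.3)]
31.0 [ 497.  -407.6  105.4] [-30.6 -11.1  13. ] [-2.    4.89 -0.18]
grip s -37.4 up 1.8 lat -0.2
scene port 0.85 [369.4 136.6] s=2.4
side light_guide 0.66 [361.9 245.8] s=-2.4
side port 0.85 [362.1 245.3] s=-1.8
wrist light_guide 0.83 [318.1 207.6] s=-5.6
wrist port 0.82 [316.8 198.9] s=-0.8
(0, 1) tilt 25.2 yaw 18.2 rim up -2.2 lat -1.5; at grip up -4.0 lat -1.1
```

The pads slip at about 34 N, so the lining holds harder than the grip can push. I'll release, go round behind the tail, and push on its end with the shut fingers.

apply_moves --targets '[{"tx":-0.003,"ty":-0.001,"tz":0.001,"spin":0},{"tx":-0.004,"ty":-0.0014,"tz":0.001,"spin":0},{"tx":-0.004,"ty":-0.0014,"tz":0.001,"spin":0},{"tx":-0.004,"ty":-0.0014,"tz":0.001,"spin":0},{"tx":-0.004,"ty":-0.0014,"tz":0.02,"spin":0},{"tx":-0.004,"ty":-0.0014,"tz":0.045,"spin":0},{"tx":-0.004,"ty":-0.0014,"tz":0.07,"spin":0},{"tx":-0.004,"ty":-0.0014,"tz":0.085,"spin":0}]' --gripper 0

```text
t: 32.4
ee_pos: [501.0, -407.5, 192.6]
orientation: [3.098, 0.513, 0.003]
ft_force: [-0.4, -0.2, 0.4]
width: 44.0
grasp_force: 0.0
```

apply_moves --targets '[{"tx":-0.02,"ty":-0.007,"tz":0,"spin":0},{"tx":-0.045,"ty":-0.015,"tz":0,"spin":0},{"tx":-0.07,"ty":-0.024,"tz":0,"spin":0},{"tx":-0.08,"ty":-0.0275,"tz":0,"spin":0},{"tx":-0.085,"ty":-0.029,"tz":0,"spin":0},{"tx":-0.085,"ty":-0.029,"tz":0,"spin":0},{"tx":-0.085,"ty":-0.029,"tz":0,"spin":0},{"tx":-0.085,"ty":-0.029,"tz":0,"spin":0}]' --gripper 1

```text
t: 33.2
ee_pos: [415.6, -436.1, 190.6]
orientation: [3.099, 0.513, 0.0]
ft_force: [0.4, 0.5, 1.5]
width: 0.6
grasp_force: 0.0
```

```bash
python3 fit.py
cat > tail.py <<'E'
from h import *
# wrist: brightness profile along the tube's top line, to find band and tail
o=ctrl.get_obs(); n="wrist"; im=ctrl.get_image(n).astype(float).mean(2); cv2.imwrite("pics/tail.png",im)
y=np.radians(18.8);d=np.array([np.cos(y)*.883,np.sin(y)*.883,-.469]);M=np.array([527.5,-397,105])
u=np.array([np.cos(y)*.469,np.sin(y)*.469,.883]);f,cx,cy,R,t=cal(n)
def pr(P):
    p=P@R.T+t; r=np.hypot(p[:,0],p[:,1]); th=np.arctan2(r,p[:,2]); return p[:,:2]/r[:,None]*(th*f)[:,None]+[cx,cy]
S=np.arange(-125,30,2.); uv=pr(M+S[:,None]*d+u*8)
print(o["t"],o["width"],[(int(s),int(np.median(im[int(v)-1:int(v)+2,int(c)-4:int(c)+5])) if 1<v<398 else -1,int(v)) for s,(c,v) in zip(S,uv)])
E
python3 tail.py
```

```text
33.2 [ 415.6 -436.1  190.6] [0.4 0.5 1.5] [-0.03 -0.    0.02]
grip s -153.6 up 36.5 lat -1.0
scene light_guide 0.69 [373.  138.7] s=-4.7
scene port 0.88 [368.1 137.6] s=5.9
side light_guide 0.81 [360.6 246.8] s=-6.5
side port 0.87 [360.6 246.2] s=-6.5
wrist light_guide 0.88 [320.1  72.9] s=-9.1
wrist port 0.81 [313.3  64.8] s=-0.8
(0, 1) tilt 25.0 yaw 18.0 rim up -2.7 lat -1.6; at grip up -10.7 lat 0.3
(0, 2) tilt 25.3 yaw 17.4 rim up -3.2 lat -2.5; at grip up -10.3 lat 1.0
(1, 2) tilt 24.6 yaw 17.4 rim up -2.1 lat -2.5; at grip up -11.2 lat 1.0
33.8 0.2133859309822299 [(-125, 31, 220), (-123, 33, 217), (-121, 33, 213), (-119, 33, 210), (-117, 33, 207), (-115, 30, 204), (-113, 31, 201), (-111, 43, 198), (-109, 27, 195), (-107, 80, 192), (-105, 187, 189), (-103, 175, 185), (-101, 116, 182), (-99, 122, 179), (-97, 159, 176), (-95, 137, 174), (-93, 173, 171), (-91, 177, 168), (-89, 190, 165), (-87, 192, 162), (-85, 192, 159), (-83, 191, 156), (-81, 191, 153), (-79, 191, 150), (-77, 191, 148), (-75, 192, 145), (-73, 188, 142), (-71, 190, 139), (-69, 194, 137), (-67, 213, 134), (-65, 219,
[... 160 characters left out ...]
(-45, 219, 106), (-43, 219, 104), (-41, 217, 101), (-39, 216, 99), (-37, 216, 97), (-35, 217, 94), (-33, 217, 92), (-31, 211, 90), (-29, 212, 87), (-27, 215, 85), (-25, 215, 83), (-23, 210, 81), (-21, 210, 79), (-19, 214, 76), (-17, 209, 74), (-15, 207, 72), (-13, 184, 70), (-11, 108, 68), (-9, 103, 66), (-7, 102, 64), (-5, 104, 62), (-3, 104, 60), (-1, 105, 58), (1, 121, 56), (3, 121, 54), (5, 97, 52), (7, 92, 50), (9, 92, 49), (11, 122, 47), (13, 132, 45), (15, 142, 43), (17, 193, 41), (19, 194, 40), (21, 195, 38), (23, 234, 36), (25, 233, 34), (27, 233, 33), (29, 233, 31)][ WARN:0@0.835] global loadsave.cpp:1063 imwrite_ Unsupported depth image for selected encoder is fallbacked to CV_8U.
```

The tail face is at s ≈ -107, 148 mm high, and the fingers are shut. Descend behind it and close the gap.

apply_moves --targets '[{"tx":-0.0003,"ty":0.001,"tz":-0.012,"spin":0},{"tx":-0.0003,"ty":0.001,"tz":-0.025,"spin":0},{"tx":-0.0003,"ty":0.001,"tz":-0.036,"spin":0},{"tx":-0.0003,"ty":0.001,"tz":-0.04,"spin":0},{"tx":0.003,"ty":0.002,"tz":-0.04,"spin":0},{"tx":0.006,"ty":0.003,"tz":-0.04,"spin":0},{"tx":0.008,"ty":0.0037,"tz":-0.04,"spin":0},{"tx":0.008,"ty":0.0037,"tz":-0.04,"spin":0}]'

```text
t: 34.65
ee_pos: [423.5, -432.8, 151.2]
orientation: [3.099, 0.513, 0.001]
ft_force: [0.5, 0.2, -0.2]
width: 0.9
grasp_force: 0.0
```

apply_moves --targets '[{"tx":0.0017,"ty":0.0006,"tz":-0.0009,"spin":0},{"tx":0.0033,"ty":0.0011,"tz":-0.0019,"spin":0},{"tx":0.005,"ty":0.0017,"tz":-0.0028,"spin":0},{"tx":0.0067,"ty":0.0023,"tz":-0.0038,"spin":0},{"tx":0.0067,"ty":0.0023,"tz":-0.0038,"spin":0},{"tx":0.0067,"ty":0.0023,"tz":-0.0038,"spin":0},{"tx":0.0067,"ty":0.0023,"tz":-0.0038,"spin":0},{"tx":0.0067,"ty":0.0023,"tz":-0.0038,"spin":0}]'

```text
t: 35.45
ee_pos: [427.2, -431.6, 147.7]
orientation: [3.099, 0.513, -0.006]
ft_force: [-14.0, -4.3, 10.0]
width: 0.6
grasp_force: 8.2
```

```bash
python3 - <<'E'
s=open('tail.py').read()
s+='''
A=np.array([np.cos(y),np.sin(y),0]);g=o["ee_pos"]-M; print("TCP along %.1f z %.1f"%(g@A,g[2]),o["ft_force"].round(1))
for T in(0,2,4,6): print(T,[round(float(pr((M+T*A+u*k)[None])[0,1]),1) for k in(18,24,29)])
'''
open('tail.py','w').write(s)
E
python3 tail.py 2>/dev/null
```

```text
35.45 0.5857033034924124 [(-125, 27, 271), (-123, 25, 268), (-121, 27, 264), (-119, 27, 260), (-117, 29, 256), (-115, 29, 252), (-113, 30, 248), (-111, 30, 244), (-109, 34, 240), (-107, 40, 236), (-105, 176, 232), (-103, 195, 228), (-101, 98, 224), (-99, 179, 221), (-97, 112, 217), (-95, 144, 213), (-93, 168, 209), (-91, 156, 205), (-89, 187, 202), (-87, 188, 198), (-85, 189, 194), (-83, 190, 190), (-81, 189, 187), (-79, 191, 183), (-77, 200, 179), (-75, 192, 176), (-73, 189, 172), (-71, 188, 169), (-69, 189, 165), (-67, 189, 162), (-65, 188, 158), (-63, 189, 155), (-61, 188, 151), (-59, 188, 148), (-57, 187, 145), (-55, 184, 141), (-53, 191, 138), (-51, 210, 135), (-49, 214, 132), (-47, 207, 128), (-45, 211, 125), (-43, 214, 122), (-41, 212, 119), (-39, 206, 116), (-37, 212, 113), (-35, 212, 110), (-33, 206, 107), (-31, 202, 104), (-29, 211, 101), (-27, 210, 98), (-25, 208, 96), (-23, 200, 93), (-21, 204, 90), (-19, 208, 87), (-17, 208, 85), (-15, 198, 82), (-13, 193, 79), (-11, 106, 77), (-9, 99, 74), (-7, 99, 72), (-5, 98, 69), (-3, 99, 67), (-1, 100, 64), (1, 114, 62), (3, 116, 59), (5, 101, 57), (7, 90, 55), (9, 99, 52), (11, 121, 50), (13, 127, 48), (15, 136, 46), (17, 186, 43), (19, 178, 41), (21, 225, 39), (23, 229, 37), (25, 227, 35), (27, 227, 33), (29, 227, 31)]
TCP along -106.2 z 42.7 [-14.   -4.3  10. ]
0 [53.5, 47.1, 41.5]
2 [50.3, 43.9, 38.3]
4 [47.2, 40.7, 35.0]
6 [44.1, 37.6, 31.8]
```

Contact made at about 17 N. The rim edges in this view put the remaining distance at about 7 mm. Push on.

apply_moves --targets '[{"tx":0.0013,"ty":0.0004,"tz":-0.0007,"spin":0},{"tx":0.0025,"ty":0.0009,"tz":-0.0014,"spin":0},{"tx":0.0038,"ty":0.0013,"tz":-0.0021,"spin":0},{"tx":0.005,"ty":0.0017,"tz":-0.0028,"spin":0},{"tx":0.006,"ty":0.002,"tz":-0.0034,"spin":0},{"tx":0.0067,"ty":0.0023,"tz":-0.0038,"spin":0},{"tx":0.0067,"ty":0.0023,"tz":-0.0038,"spin":0},{"tx":0.0067,"ty":0.0023,"tz":-0.0038,"spin":0}]'

```text
t: 36.3
ee_pos: [427.9, -432.0, 146.0]
orientation: [3.097, 0.514, -0.022]
ft_force: [-43.6, -13.5, 32.8]
width: 0.7
grasp_force: 27.4
```

```bash
python3 tail.py 2>/dev/null | sed 's/(-8[0-9], .*(-23,/(-23,/'
```

```text
36.3 0.6690392117779449 [(-125, 26, 274), (-123, 28, 270), (-121, 27, 267), (-119, 30, 263), (-117, 31, 259), (-115, 31, 255), (-113, 34, 251), (-111, 34, 247), (-109, 34, 243), (-107, 37, 239), (-105, 117, 235), (-103, 195, 231), (-101, 100, 227), (-99, 181, 223), (-97, 128, 219), (-95, 118, 215), (-93, 175, 211), (-91, 146, 208), (-23, 204, 93), (-21, 200, 90), (-19, 207, 87), (-17, 206, 85), (-15, 202, 82), (-13, 187, 79), (-11, 105, 77), (-9, 99, 74), (-7, 98, 71), (-5, 98, 69), (-3, 99, 66), (-1, 99, 64), (1, 110, 61), (3, 117, 59), (5, 96, 56), (7, 89, 54), (9, 91, 52), (11, 123, 49), (13, 129, 47), (15, 143, 45), (17, 188, 43), (19, 177, 40), (21, 227, 38), (23, 229, 36), (25, 228, 34), (27, 228, 32), (29, 229, 30)]
TCP along -105.6 z 41.0 [-43.6 -13.5  32.8]
0 [53.0, 46.5, 40.9]
2 [49.8, 43.3, 37.6]
4 [46.6, 40.1, 34.4]
6 [43.5, 36.8, 31.1]
```

56 N and still no movement, so this is a wedge: the tube sags about 4° in its play (25° against about 29.5° when it slid freely) and pushing locks it. I'll go back, grip it unloaded, lift it to the neutral angle first, and only then push.

apply_moves --targets '[{"tx":-0.016,"ty":-0.0055,"tz":0.008,"spin":0},{"tx":-0.018,"ty":-0.006,"tz":0.03,"spin":0},{"tx":-0.018,"ty":-0.006,"tz":0.055,"spin":0},{"tx":-0.005,"ty":-0.002,"tz":0.055,"spin":0},{"tx":0.015,"ty":0.005,"tz":0.055,"spin":0},{"tx":0.04,"ty":0.0135,"tz":0.045,"spin":0},{"tx":0.0475,"ty":0.016,"tz":0.005,"spin":0},{"tx":0.0475,"ty":0.016,"tz":-0.036,"spin":0}]' --gripper 0

```text
t: 37.15
ee_pos: [486.5, -411.4, 106.2]
orientation: [3.097, 0.515, 0.004]
ft_force: [-0.7, 0.3, -0.4]
width: 44.1
grasp_force: 0.0
```

apply_moves --targets '[{"tx":0,"ty":0,"tz":0,"spin":0},{"tx":0,"ty":0,"tz":0,"spin":0},{"tx":0,"ty":0,"tz":0,"spin":0},{"tx":0,"ty":0,"tz":0,"spin":0},{"tx":0,"ty":0,"tz":0,"spin":0},{"tx":0.001,"ty":0.0003,"tz":0.002,"spin":0},{"tx":0.002,"ty":0.0006,"tz":0.004,"spin":0},{"tx":0.0025,"ty":0.0008,"tz":0.0053,"spin":0}]' --gripper 1

```text
t: 37.95
ee_pos: [485.7, -411.5, 112.6]
orientation: [3.1, 0.512, -0.001]
ft_force: [-2.5, -1.8, -3.2]
width: 21.6
grasp_force: 30.0
```

```bash
sed -i 's/    for k in("light_guide","port"):/    for k in():/; s/for n in("scene","side","wrist"):/for n in("scene","side"):/' fit.py; python3 fit.py; python3 -c "
from h import *;o=ctrl.get_obs();print(o['t'],o['width'])"
```

```text
37.95 [ 485.7 -411.5  112.6] [-2.5 -1.8 -3.2] [-0.51  0.61 -0.16]
grip s -51.4 up 2.5 lat -0.2
(0, 1) tilt 27.0 yaw 14.8 rim up -2.1 lat -4.2; at grip up -2.9 lat -1.0
38.15 21.134799738836595
```

apply_moves --targets '[{"tx":0.0009,"ty":0.0003,"tz":0.0018,"spin":0},{"tx":0.0013,"ty":0.0005,"tz":0.0026,"spin":0},{"tx":0.0026,"ty":0.0009,"tz":0.002,"spin":0},{"tx":0.0038,"ty":0.0013,"tz":0.0012,"spin":0},{"tx":0.0051,"ty":0.0017,"tz":0.0005,"spin":0},{"tx":0.0063,"ty":0.0022,"tz":-0.0002,"spin":0},{"tx":0.0072,"ty":0.0024,"tz":-0.0006,"spin":0},{"tx":0.008,"ty":0.0027,"tz":-0.0011,"spin":0}]'

```text
t: 38.95
ee_pos: [487.3, -410.5, 111.7]
orientation: [-3.098, -0.513, 0.019]
ft_force: [-34.4, -13.1, 16.5]
width: 21.4
grasp_force: 30.0
```

```bash
python3 band.py > b.txt
python3 - <<'E'
L=open('b.txt').read().split('\n')
print(L[0]);S=eval(L[1]); print([x for x in S if -14<x[0]<18]); print(L[2]);print(L[3])
E
```

```text
38.95 grip s -49.4 [-34.4 -13.1  16.5]
[(-13, 182, 196), (-12, 182, 194), (-11, 182, 192), (-10, 174, 190), (-9, 97, 189), (-8, 90, 187), (-7, 90, 185), (-6, 88, 183), (-5, 90, 181), (-4, 89, 179), (-3, 90, 178), (-2, 90, 176), (-1, 90, 174), (0, 90, 172), (1, 91, 170), (2, 82, 169), (3, 82, 167), (4, 96, 165), (5, 110, 163), (6, 118, 162), (7, 156, 160), (8, 177, 158), (9, 168, 156), (10, 164, 155), (11, 160, 153), (12, 156, 151), (13, 139, 149), (14, 166, 148), (15, 219, 146), (16, 210, 144), (17, 207, 143)]
18 [(-10.0, 185.6), (-8.0, 181.6), (-6.0, 177.7), (-4.0, 173.8), (-2.0, 169.8), (0.0, 165.8), (2.0, 161.8), (4.0, 157.8), (6.0, 153.8), (8.0, 149.8), (10.0, 145.7), (12.0, 141.7), (14.0, 137.6)]
29 [(-10.0, 179.3), (-8.0, 175.0), (-6.0, 170.8), (-4.0, 166.6), (-2.0, 162.3), (0.0, 158.0), (2.0, 153.7), (4.0, 149.4), (6.0, 145.1), (8.0, 140.7), (10.0, 136.4), (12.0, 132.0), (14.0, 127.7)]
```

That gained about 2 mm, so the lining's friction is high here. Keep the axial load and rock the tube sideways within its play to walk it in.

apply_moves --targets '[{"tx":-0.0005,"ty":0.0041,"tz":-0.0005,"spin":0},{"tx":0.0021,"ty":-0.0035,"tz":-0.0005,"spin":0},{"tx":0.0004,"ty":0.0044,"tz":-0.0009,"spin":0},{"tx":0.003,"ty":-0.0032,"tz":-0.0009,"spin":0},{"tx":0.0012,"ty":0.0046,"tz":-0.0014,"spin":0},{"tx":0.0038,"ty":-0.0029,"tz":-0.0014,"spin":0},{"tx":0.0021,"ty":0.0049,"tz":-0.0019,"spin":0},{"tx":0.0033,"ty":0.0011,"tz":-0.0019,"spin":0}]'

```text
t: 39.8
ee_pos: [492.4, -409.2, 110.5]
orientation: [-3.099, -0.513, 0.013]
ft_force: [-24.9, -6.8, 13.2]
width: 21.2
grasp_force: 29.9
```

```bash
cat > q.py <<'E'
import subprocess
L=subprocess.run(["python3","band.py"],capture_output=True,text=True).stdout.split('\n')
print(L[0]);S=eval(L[1]); print([x[:2] for x in S if -36<x[0]<12])
E
python3 q.py
```

```text
39.8 grip s -44.1 [-24.9  -6.8  13.2]
[(-35, 87), (-34, 92), (-33, 92), (-32, 93), (-31, 155), (-30, 168), (-29, 181), (-28, 180), (-27, 180), (-26, 179), (-25, 168), (-24, 176), (-23, 172), (-22, 181), (-21, 181), (-20, 181), (-19, 181), (-18, 181), (-17, 181), (-16, 179), (-15, 168), (-14, 181), (-13, 181), (-12, 180), (-11, 180), (-10, 179), (-9, 180), (-8, 114), (-7, 87), (-6, 89), (-5, 89), (-4, 89), (-3, 89), (-2, 88), (-1, 89), (0, 90), (1, 91), (2, 77), (3, 63), (4, 100), (5, 113), (6, 132), (7, 178), (8, 169), (9, 166), (10, 161), (11, 156)]
```

Rocking works (about 1.2 mm more). Repeat with the spin in step with the sway, so the tube turns freely in its play.

apply_moves --targets '[{"tx":-0.0005,"ty":0.0041,"tz":-0.0005,"spin":-3},{"tx":0.003,"ty":-0.0032,"tz":-0.0009,"spin":3},{"tx":0.0012,"ty":0.0046,"tz":-0.0014,"spin":-3},{"tx":0.0046,"ty":-0.0027,"tz":-0.0019,"spin":3},{"tx":0.0029,"ty":0.0052,"tz":-0.0024,"spin":-3},{"tx":0.0063,"ty":-0.0021,"tz":-0.0028,"spin":3},{"tx":0.0046,"ty":0.0058,"tz":-0.0033,"spin":-3},{"tx":0.0059,"ty":0.002,"tz":-0.0033,"spin":0}]'

```text
t: 40.65
ee_pos: [500.4, -406.6, 108.3]
orientation: [3.1, 0.508, -0.007]
ft_force: [-18.6, 2.4, 20.9]
width: 21.1
grasp_force: 30.1
```

```bash
python3 q.py
```

```text
40.65 grip s -35.7 [-18.6   2.4  20.9]
[(-35, 87), (-34, 87), (-33, 88), (-32, 87), (-31, 88), (-30, 88), (-29, 88), (-28, 87), (-27, 88), (-26, 87), (-25, 90), (-24, 91), (-23, 93), (-22, 138), (-21, 172), (-20, 179), (-19, 179), (-18, 179), (-17, 179), (-16, 179), (-15, 178), (-14, 179), (-13, 178), (-12, 180), (-11, 180), (-10, 180), (-9, 169), (-8, 93), (-7, 88), (-6, 89), (-5, 89), (-4, 90), (-3, 89), (-2, 89), (-1, 91), (0, 90), (1, 88), (2, 80), (3, 79), (4, 111), (5, 138), (6, 178), (7, 170), (8, 165), (9, 162), (10, 157), (11, 151)]
```

Now the pads press the tube down (about 10 N), which feeds the wedge. Lift the grip strongly while keeping a forward load.

apply_moves --targets '[{"tx":0.0013,"ty":0.0005,"tz":0.0027,"spin":0},{"tx":0.0027,"ty":0.0009,"tz":0.0053,"spin":0},{"tx":0.0048,"ty":0.0016,"tz":0.0075,"spin":0},{"tx":0.0061,"ty":0.0021,"tz":0.0079,"spin":0},{"tx":0.007,"ty":0.0024,"tz":0.0074,"spin":0},{"tx":0.0078,"ty":0.0027,"tz":0.007,"spin":0},{"tx":0.0077,"ty":0.0026,"tz":0.0047,"spin":0},{"tx":0.0068,"ty":0.0023,"tz":0.003,"spin":0}]'

```text
t: 41.5
ee_pos: [504.2, -405.8, 110.2]
orientation: [3.099, 0.512, -0.015]
ft_force: [-26.4, -10.4, 17.1]
width: 21.1
grasp_force: 30.0
```

```bash
python3 q.py
```

```text
41.5 grip s -33.1 [-26.4 -10.4  17.1]
[(-35, 89), (-34, 86), (-33, 86), (-32, 86), (-31, 87), (-30, 87), (-29, 87), (-28, 86), (-27, 87), (-26, 88), (-25, 89), (-24, 87), (-23, 88), (-22, 90), (-21, 92), (-20, 90), (-19, 134), (-18, 166), (-17, 173), (-16, 177), (-15, 177), (-14, 177), (-13, 177), (-12, 177), (-11, 177), (-10, 175), (-9, 169), (-8, 154), (-7, 90), (-6, 88), (-5, 87), (-4, 88), (-3, 87), (-2, 88), (-1, 87), (0, 88), (1, 89), (2, 82), (3, 99), (4, 120), (5, 166), (6, 173), (7, 168), (8, 163), (9, 159), (10, 154), (11, 137)]
```

About 3 mm gained so far, with an estimated 4–5 mm still to go. One more cycle: release, step back, re-grip, lift, push.

apply_moves --targets '[{"tx":-0.004,"ty":-0.0014,"tz":0.002,"spin":0},{"tx":-0.004,"ty":-0.0014,"tz":0.002,"spin":0},{"tx":-0.004,"ty":-0.0014,"tz":0.002,"spin":0},{"tx":-0.01,"ty":-0.0034,"tz":0.002,"spin":0},{"tx":-0.016,"ty":-0.0054,"tz":0.001,"spin":0},{"tx":-0.021,"ty":-0.007,"tz":0.0005,"spin":0},{"tx":-0.021,"ty":-0.007,"tz":0.0005,"spin":0},{"tx":-0.021,"ty":-0.007,"tz":0.0005,"spin":0}]' --gripper 0

```text
t: 42.35
ee_pos: [489.1, -410.3, 109.6]
orientation: [-3.1, -0.512, -0.0]
ft_force: [0.7, -0.1, 0.1]
width: 44.3
grasp_force: 0.0
```

apply_moves --targets '[{"tx":0,"ty":0,"tz":0,"spin":0},{"tx":0,"ty":0,"tz":0,"spin":0},{"tx":0,"ty":0,"tz":0,"spin":0},{"tx":0,"ty":0,"tz":0,"spin":0},{"tx":0.001,"ty":0.0003,"tz":0.002,"spin":0},{"tx":0.002,"ty":0.0007,"tz":0.0045,"spin":0},{"tx":0.003,"ty":0.001,"tz":0.007,"spin":0},{"tx":0.004,"ty":0.0013,"tz":0.009,"spin":0}]' --gripper 1

```text
t: 43.15
ee_pos: [492.9, -408.9, 118.3]
orientation: [-3.099, -0.512, 0.001]
ft_force: [-1.6, -5.3, -10.5]
width: 21.0
grasp_force: 30.0
```

apply_moves --targets '[{"tx":0.0014,"ty":0.0005,"tz":-0.0007,"spin":0},{"tx":0.0028,"ty":0.0009,"tz":-0.0014,"spin":0},{"tx":0.0046,"ty":0.0016,"tz":-0.0012,"spin":0},{"tx":0.006,"ty":0.002,"tz":-0.002,"spin":0},{"tx":0.0075,"ty":0.0025,"tz":-0.002,"spin":0},{"tx":0.0084,"ty":0.0028,"tz":-0.003,"spin":0},{"tx":0.0084,"ty":0.0028,"tz":-0.002,"spin":0},{"tx":0.0084,"ty":0.0028,"tz":-0.003,"spin":0}]'

```text
t: 43.95
ee_pos: [495.3, -408.3, 116.3]
orientation: [-3.099, -0.513, 0.017]
ft_force: [-30.5, -12.3, 16.6]
width: 21.3
grasp_force: 30.0
```

```bash
python3 q.py
```

```text
43.95 grip s -44.2 [-30.5 -12.3  16.6]
[(-35, 88), (-34, 87), (-33, 88), (-32, 89), (-31, 97), (-30, 142), (-29, 171), (-28, 174), (-27, 173), (-26, 174), (-25, 175), (-24, 174), (-23, 173), (-22, 173), (-21, 172), (-20, 174), (-19, 173), (-18, 173), (-17, 173), (-16, 173), (-15, 173), (-14, 173), (-13, 173), (-12, 174), (-11, 173), (-10, 174), (-9, 174), (-8, 172), (-7, 145), (-6, 86), (-5, 88), (-4, 89), (-3, 90), (-2, 89), (-1, 89), (0, 90), (1, 90), (2, 85), (3, 76), (4, 105), (5, 119), (6, 157), (7, 177), (8, 168), (9, 165), (10, 159), (11, 155)]
```

The band's rear edge has moved in about 5 mm in all, leaving an estimated 2–4 mm, inside the 7 mm tolerance. Release, rise clear, and check.

apply_moves --targets '[{"tx":-0.004,"ty":-0.0014,"tz":0,"spin":0},{"tx":-0.004,"ty":-0.0014,"tz":0,"spin":0},{"tx":-0.004,"ty":-0.0014,"tz":0,"spin":0},{"tx":-0.004,"ty":-0.0014,"tz":0,"spin":0},{"tx":-0.004,"ty":-0.0014,"tz":0.02,"spin":0},{"tx":-0.004,"ty":-0.0014,"tz":0.045,"spin":0},{"tx":-0.004,"ty":-0.0014,"tz":0.07,"spin":0},{"tx":-0.004,"ty":-0.0014,"tz":0.085,"spin":0}]' --gripper 0

```text
t: 44.8
ee_pos: [498.9, -407.6, 202.6]
orientation: [3.098, 0.513, 0.003]
ft_force: [0.4, -0.7, -0.3]
width: 43.9
grasp_force: 0.0
```

```bash
python3 fit.py; python3 tail.py 2>/dev/null | sed 's/(-8[0-9], .*(-23,/(-23,/'
```

```text
44.8 [ 498.9 -407.6  202.6] [ 0.4 -0.7 -0.3] [ 0.02 -0.03  0.03]
grip s -81.5 up 88.4 lat -0.8
(0, 1) tilt 24.3 yaw 17.8 rim up -2.4 lat -1.8; at grip up -7.6 lat -0.6
45.0 43.66788120928308 [(-125, 107, 325), (-123, 101, 323), (-121, 107, 320), (-119, 109, 318), (-117, 109, 315), (-115, 101, 312), (-113, 96, 310), (-111, 92, 307), (-109, 75, 305), (-107, 84, 302), (-105, 65, 300), (-103, 56, 297), (-101, 95, 294), (-99, 123, 292), (-97, 103, 289), (-95, 118, 287), (-93, 114, 284), (-91, 94, 281), (-23, 203, 194), (-21, 196, 192), (-19, 204, 189), (-17, 202, 187), (-15, 188, 185), (-13, 174, 182), (-11, 103, 180), (-9, 101, 177), (-7, 101, 175), (-5, 101, 173), (-3, 102, 170), (-1, 104, 168), (1, 125, 166), (3, 116, 163), (5, 130, 161), (7, 190, 159), (9, 186, 157), (11, 172, 154), (13, 201, 152), (15, 225, 150), (17, 224, 148), (19, 225, 145), (21, 224, 143), (23, 224, 141), (25, 224, 139), (27, 228, 137), (29, 238, 135)]
TCP along -31.5 z 95.0 [ 0.5 -0.5 -0.7]
0 [163.1, 160.4, 158.0]
2 [160.6, 157.8, 155.4]
4 [158.0, 155.2, 152.7]
6 [155.5, 152.6, 150.0]
```

From above, the band is still about 8 mm out: the tube springs back on release, or I pulled it with my back-off. With 5 s left I'll do one quick firm cycle and release without backing off.

apply_moves --targets '[{"tx":-0.012,"ty":-0.0038,"tz":-0.03,"spin":0},{"tx":-0.012,"ty":-0.0038,"tz":-0.065,"spin":0},{"tx":-0.012,"ty":-0.0038,"tz":-0.092,"spin":0},{"tx":-0.012,"ty":-0.0038,"tz":-0.096,"spin":0},{"tx":-0.012,"ty":-0.0038,"tz":-0.096,"spin":0},{"tx":-0.012,"ty":-0.0038,"tz":-0.096,"spin":0},{"tx":-0.012,"ty":-0.0038,"tz":-0.096,"spin":0},{"tx":-0.012,"ty":-0.0038,"tz":-0.096,"spin":0}]' --gripper 0

```text
t: 45.85
ee_pos: [486.3, -411.8, 105.9]
orientation: [3.098, 0.512, 0.002]
ft_force: [0.1, 0.0, -0.1]
width: 44.1
grasp_force: 0.0
```

apply_moves --targets '[{"tx":0,"ty":0,"tz":0,"spin":0},{"tx":0,"ty":0,"tz":0,"spin":0},{"tx":0,"ty":0,"tz":0,"spin":0},{"tx":0,"ty":0,"tz":0,"spin":0},{"tx":0.0015,"ty":0.0005,"tz":0.003,"spin":0},{"tx":0.003,"ty":0.001,"tz":0.006,"spin":0},{"tx":0.0035,"ty":0.0012,"tz":0.007,"spin":0},{"tx":0.0069,"ty":0.0023,"tz":0.0051,"spin":0}]' --gripper 1

```text
t: 46.65
ee_pos: [489.1, -409.8, 109.9]
orientation: [-3.099, -0.514, 0.011]
ft_force: [-29.4, -12.5, 12.6]
width: 21.3
grasp_force: 30.0
```

apply_moves --targets '[{"tx":0.0034,"ty":0.0011,"tz":-0.0019,"spin":0},{"tx":0.0067,"ty":0.0023,"tz":-0.0038,"spin":0},{"tx":0.0076,"ty":0.0026,"tz":-0.002,"spin":0},{"tx":0.0084,"ty":0.0028,"tz":-0.003,"spin":0},{"tx":0.0093,"ty":0.0031,"tz":-0.0015,"spin":0},{"tx":0.01,"ty":0.0034,"tz":-0.004,"spin":0},{"tx":0.011,"ty":0.0037,"tz":-0.003,"spin":0},{"tx":0.0117,"ty":0.004,"tz":-0.005,"spin":0}]'

```text
t: 47.45
ee_pos: [497.2, -407.1, 105.2]
orientation: [-3.098, -0.512, 0.018]
ft_force: [-27.1, -11.7, 12.0]
width: 21.1
grasp_force: 30.0
```

apply_moves --targets '[{"tx":0,"ty":0,"tz":0,"spin":0},{"tx":0,"ty":0,"tz":0,"spin":0},{"tx":0,"ty":0,"tz":0,"spin":0},{"tx":0,"ty":0,"tz":0.005,"spin":0},{"tx":0,"ty":0,"tz":0.025,"spin":0},{"tx":0,"ty":0,"tz":0.05,"spin":0},{"tx":0,"ty":0,"tz":0.075,"spin":0},{"tx":0,"ty":0,"tz":0.09,"spin":0}]' --gripper 0

```text
t: 48.25
ee_pos: [505.4, -405.1, 197.1]
orientation: [3.097, 0.513, 0.003]
ft_force: [0.1, -0.8, -0.4]
width: 44.0
grasp_force: 0.0
```

```bash
python3 tail.py 2>/dev/null | sed 's/(-125, .*(-19,/(-19,/' ; python3 -c "
from h import *
print(ctrl.get_obs()['t'],ctrl.close_job())"
```

```text
48.25 43.96841897838855 [(-19, 208, 201), (-17, 201, 198), (-15, 201, 196), (-13, 199, 193), (-11, 151, 191), (-9, 104, 189), (-7, 103, 186), (-5, 105, 184), (-3, 106, 181), (-1, 105, 179), (1, 119, 177), (3, 118, 174), (5, 137, 172), (7, 197, 170), (9, 193, 168), (11, 176, 165), (13, 200, 163), (15, 231, 161), (17, 229, 159), (19, 229, 156), (21, 229, 154), (23, 229, 152), (25, 229, 150), (27, 230, 148), (29, 230, 145)]
TCP along -23.5 z 92.1 [ 0.1 -0.8 -0.4]
0 [174.6, 172.1, 170.0]
2 [172.1, 169.5, 167.3]
4 [169.6, 167.0, 164.7]
6 [167.0, 164.4, 162.1]
the job is handed in; nothing more can be done
48.3 None
```

The job is handed in, at 48.3 s, but it probably did not meet the depth limit: the tube is in the port tip first, released, with the robot clear, but it jammed on the last stretch and my last view puts the band's middle about 7–8 mm short of the rim (limit 7 mm, measurement good to about 2 mm); a push on its tail also reached about 56 N, with shut fingers on the tube, and I don't know whether that counts against the 40 N limit.

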